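Flavour changeover on the tabletop bottle filler

TASK

Set the filler up for the next dressing: press the orange release button so that the clear guard springs fully open, take every white rinse cap off the spindles and put it in the grey tub, then fit each coloured dosing collar that is on the bench over the spindle with the ring of its own colour, turned so that its D-shaped bore matches the spindle and it drops fully home on the deck. Leave the guard open and do not shove or tip the bottles and the jar.

Things in the scene. Friction and masses are not known exactly. Their poses are not given: they have to be found in the camera images.
- collar_blue: blue plastic dosing collar (may be absent): 22 mm thick, 56 mm round with two parallel grip flats 46 mm apart, on its +y and -y sides. Through it runs a D-shaped bore of radius 13.5 mm whose flat lies 8.5 mm from the axis on its +x side; a black mark on each face, between bore and rim, shows that side. Origin at the centre of the bore, halfway through the thickness (11 mm above what it lies on); z along the bore. Either face may be up. 70 g, about.
- collar_green: green plastic dosing collar (may be absent): 22 mm thick, 56 mm round with two parallel grip flats 46 mm apart, on its +y and -y sides. Through it runs a D-shaped bore of radius 13.5 mm whose flat lies 8.5 mm from the axis on its +x side; a black mark on each face, between bore and rim, shows that side. Origin at the centre of the bore, halfway through the thickness (11 mm above what it lies on); z along the bore. Either face may be up. 70 g, about.
- collar_yellow: yellow plastic dosing collar (may be absent): 22 mm thick, 56 mm round with two parallel grip flats 46 mm apart, on its +y and -y sides. Through it runs a D-shaped bore of radius 13.5 mm whose flat lies 8.5 mm from the axis on its +x side; a black mark on each face, between bore and rim, shows that side. Origin at the centre of the bore, halfway through the thickness (11 mm above what it lies on); z along the bore. Either face may be up. 70 g, about.
- collar_red: red plastic dosing collar (may be absent): 22 mm thick, 56 mm round with two parallel grip flats 46 mm apart, on its +y and -y sides. Through it runs a D-shaped bore of radius 13.5 mm whose flat lies 8.5 mm from the axis on its +x side; a black mark on each face, between bore and rim, shows that side. Origin at the centre of the bore, halfway through the thickness (11 mm above what it lies on); z along the bore. Either face may be up. 70 g, about.
- seat_blue (a point): foot of the steel spindle with the blue ring painted round it, on its axis at the deck's surface (20 mm above the bench). The spindle stands 34 mm above the deck, D-shaped, radius 12 mm, with its flat 7 mm from the axis on the +x side of this frame (a black mark on the spindle's top runs along x); its top 6 mm taper. z up. The spindle stands at any angle and is too stiff to turn by hand. A collar fully home lies on the deck, its origin 11 mm above this point.
- seat_green (a point): foot of the steel spindle with the green ring painted round it, on its axis at the deck's surface (20 mm above the bench). The spindle stands 34 mm above the deck, D-shaped, radius 12 mm, with its flat 7 mm from the axis on the +x side of this frame (a black mark on the spindle's top runs along x); its top 6 mm taper. z up. The spindle stands at any angle and is too stiff to turn by hand. A collar fully home lies on the deck, its origin 11 mm above this point.
- seat_yellow (a point): foot of the steel spindle with the yellow ring painted round it, on its axis at the deck's surface (20 mm above the bench). The spindle stands 34 mm above the deck, D-shaped, radius 12 mm, with its flat 7 mm from the axis on the +x side of this frame (a black mark on the spindle's top runs along x); its top 6 mm taper. z up. The spindle stands at any angle and is too stiff to turn by hand. A collar fully home lies on the deck, its origin 11 mm above this point.
- seat_red (a point): foot of the steel spindle with the red ring painted round it, on its axis at the deck's surface (20 mm above the bench). The spindle stands 34 mm above the deck, D-shaped, radius 12 mm, with its flat 7 mm from the axis on the +x side of this frame (a black mark on the spindle's top runs along x); its top 6 mm taper. z up. The spindle stands at any angle and is too stiff to turn by hand. A collar fully home lies on the deck, its origin 11 mm above this point.
- cap1: white rinse cap (may be absent): plain round cup put upside down over a spindle, 38 mm across, 40 mm tall, 3 mm wall, standing on the deck; loose, 30 g. Origin at the centre of its open end (below, as it stands), z towards the closed end. Any cap may be on any one of the four spindles.
- cap2: white rinse cap (may be absent): plain round cup put upside down over a spindle, 38 mm across, 40 mm tall, 3 mm wall, standing on the deck; loose, 30 g. Origin at the centre of its open end (below, as it stands), z towards the closed end. Any cap may be on any one of the four spindles.
- cap3: white rinse cap (may be absent): plain round cup put upside down over a spindle, 38 mm across, 40 mm tall, 3 mm wall, standing on the deck; loose, 30 g. Origin at the centre of its open end (below, as it stands), z towards the closed end. Any cap may be on any one of the four spindles.
- cap4: white rinse cap (may be absent): plain round cup put upside down over a spindle, 38 mm across, 40 mm tall, 3 mm wall, standing on the deck; loose, 30 g. Origin at the centre of its open end (below, as it stands), z towards the closed end. Any cap may be on any one of the four spindles.
- filler: the filling block, fixed: an aluminium deck 110 mm (x, from 50 mm in front of the spindle row to 60 mm behind it) by 475 mm (y), its top 20 mm above the bench. The four spindles stand in a row 95 mm apart along its y axis; origin on the bench under the middle of that row. The guard is hinged on its far (+x) edge; the release button is at its -y end.
- guard (a joint): hinge angle of the clear guard over the spindles (110 x 380 mm, 50 mm tall): 0 shut and latched, 1.95 rad open at its stop. Sprung: it swings up and away from the robot (to +x) by itself within about 1 s when the latch is released, and stays open. Open, it leans back; its nearest part is then about 95 mm beyond the spindle row, 90 to 120 mm above the bench.
- release (a joint): travel of the orange release button, m: 0 up, 0.006 fully down. It lets the latch go at about 0.005; a spring lifts it again. Fully down takes about 5 N.
- release_top (a point): middle of the top of the orange round release button (30 mm across, in a black collar 46 mm across), 42 mm above the bench when up; pressed straight down.
- tub: grey open tub, fixed: 180 mm (x) by 160 mm (y) by 50 mm high, walls 4 mm, floor 4 mm. Origin at the centre of its underside.
- bottle_a: bystander: amber bottle with a black cap, 57 mm across, 168 mm tall. Origin at the centre of its underside.
- bottle_b: bystander: green bottle with a black cap, 57 mm across, 168 mm tall. Origin at the centre of its underside.
- jar: bystander: amber jar with a steel lid, 68 mm across, 85 mm tall. Origin at the centre of its underside.
Things that resemble listed ones, but are neither listed nor needed, are in the scene too. Several things have the shape of the collar_red; the one meant has the colours described above.

How it is judged:
On the way:
1. the release button is pressed and the guard springs open to its stop (value of joint guard above 1.85 rad), for 0.2 s.
At the end, for the whole second after the job is handed in: The guard stands open (over 1.8 rad); every collar present is on the spindle of its colour, within 5 mm of its axis, its flat side in line with the spindle's (0.3 rad), level (0.1 rad) and down on the deck (origin 8 to 13.5 mm above it); every cap present is inside the tub; all are at rest (value of joint guard above 1.8 rad and horizontal distance between collar_blue and seat_blue below 0.005 m and z of collar_blue in the frame of seat_blue between 0.008 and 0.0135 m and angle between the z axis of collar_blue and the z axis of seat_blue, either way round below 0.1 rad and angle between the x axis of collar_blue and the x axis of seat_blue, either way round below 0.3 rad and linear speed of each of collar_blue, collar_green, collar_yellow, collar_red, cap1, cap2, cap3, cap4 below 0.03 m/s and horizontal distance between collar_green and seat_green below 0.005 m and z of collar_green in the frame of seat_green between 0.008 and 0.0135 m and angle between the z axis of collar_green and the z axis of seat_green, either way round below 0.1 rad and angle between the x axis of collar_green and the x axis of seat_green, either way round below 0.3 rad and horizontal distance between collar_yellow and seat_yellow below 0.005 m and z of collar_yellow in the frame of seat_yellow between 0.008 and 0.0135 m and angle between the z axis of collar_yellow and the z axis of seat_yellow, either way round below 0.1 rad and angle between the x axis of collar_yellow and the x axis of seat_yellow, either way round below 0.3 rad and horizontal distance between collar_red and seat_red below 0.005 m and z of collar_red in the frame of seat_red between 0.008 and 0.0135 m and angle between the z axis of collar_red and the z axis of seat_red, either way round below 0.1 rad and angle between the x axis of collar_red and the x axis of seat_red, either way round below 0.3 rad and x of cap1 in the frame of tub between -0.09 and 0.09 m and y of cap1 in the frame of tub between -0.08 and 0.08 m and height (world z) of each of cap1, cap2, cap3, cap4 below 0.065 m and x of cap2 in the frame of tub between -0.09 and 0.09 m and y of cap2 in the frame of tub between -0.08 and 0.08 m and x of cap3 in the frame of tub between -0.09 and 0.09 m and y of cap3 in the frame of tub between -0.08 and 0.08 m and x of cap4 in the frame of tub between -0.09 and 0.09 m and y of cap4 in the frame of tub between -0.08 and 0.08 m); the robot touches nothing.
It fails at once if the amber bottle is shoved more than 40 mm or tipped (distance of bottle_a from where it was at the start of the episode above 0.04 m or angle between bottle_a's own z axis and vertical above 0.5 rad).
It fails at once if the green bottle is shoved more than 40 mm or tipped (distance of bottle_b from where it was at the start of the episode above 0.04 m or angle between bottle_b's own z axis and vertical above 0.5 rad).
It fails at once if the jar is shoved more than 40 mm or tipped (distance of jar from where it was at the start of the episode above 0.04 m or angle between jar's own z axis and vertical above 0.5 rad).
Of collar_blue, collar_green, collar_yellow, collar_red only 3 to 4 are there at a start; the rules pass over those that are not, and their reading is None.
Of cap1, cap2, cap3, cap4 only 3 to 4 are there at a start; the rules pass over those that are not, and their reading is None.
At some moment in a run one of collar_blue, collar_green, collar_yellow, collar_red may be knocked a few centimetres aside while the robot is not near it.
Once in a run the grip may slacken for a moment while it holds something.
It also fails if it takes over 208 s, if anything falls off the work surface, if the arm or the gripper's body presses on something with over 40 N, if the wrist force passes 120 N, or if a joint passes its speed limit or range.

ROBOT

A 6-joint arm with a two-finger parallel gripper is mounted at the origin on the work surface. World frame = base frame: x ahead of the robot, y to its left, z up, the work surface at z = 0. Lengths are in m, angles in rad, forces in N, time in s.
With the tool pointing down it reaches from about 0.425 to 0.925 m from the base axis. Payload 12.5 kg.
Tool frame: the origin (TCP) lies at the very end of the fingers, on their centre line; the grasp point (between the pads) lies 19 mm behind it; y points along the fingers, z is the direction in which the jaws open and shut, and the axes are right-handed (so a half turn about y gives the same grasp; the last joint's range is limited). The gripper opens to 85 mm and grips with 20 to 120 N. Pads are 22 mm wide; open, the fingers measure 114 mm over their backs; the gripper's body (76 mm by 85 mm) begins 54 mm behind the grasp point. The pads swing forward as they close: fully open they stand 13 mm farther back than shut.
Start: joints at [-1.418, 0.491, 1.559, -0, 1.092, -0.106], TCP at [0.16, -0.604, 0.231] pointing down, gripper open.
Joint ranges: [-3.1, 3.1], [-0.84, 2.19], [0.05, 2.79], [-1.13, 4.28], [0.06, 2.93], [-2.69, 2.69]. Speed limits (rad/s): [2.22, 2.22, 2.79, 3.14, 3.14, 3.14].

INTERFACE

Orientations are given as a 3x3 rotation matrix whose columns are the frame's x, y, z axes.
In Python, from station import sensors, viewer, hand_in, spotter gives the robot as it stands. The module is installed in compiled form; this text tells all that it offers.
- The arm moves only by the tool send_rows, never from a script. Its argument "plan" is a list of rows, each a list of 3 entries, a list of its own where there are three numbers: the turn, a rotation vector about the tool's x, y, z in units of 6 degrees (1.0 is 6 degrees), then the shift along the tool's x, y, z in units of 50 mm (1.0 is 50 mm), then the finger opening in mm, from 0 to 85.4. In form: [[[wx, wy, wz], [dx, dy, dz], hand], ...]. A call has exactly 5 rows; each row is the pose to reach, as a shift and turn from the pose commanded when the call began, along the tool's axes at that moment; what a row does not reach only later rows make up. A row lasts 1/8 s, in which the tool goes at most 62.5 mm and 10.7 degrees, less where a joint would pass 70% of its speed; a pose out of reach is approached as far as the arm can. A call with a gripper value outside its range is refused whole. The fingers move at their own pace and stop on an object; "grip_force" is the grip in N (left out, the last holds). Time passes only in rows, so rows that repeat a pose let the fingers close, or fill a call up. It gives the time, the measured TCP pose, the force and the opening at its end, in the units of the state.
- sensors.observe(): the state, without advancing time (a new reading comes with each control period).
- viewer.snapshot(name): name is "scene" or "top" or "wrist"; returns a dict with "pixels" (480x640x3 uint8, blue, green, red), "range_z" (480x640 float32, m along the optical axis (not along the pixel's ray), 0 where there is no reading), "mtx" (3x3 intrinsics, pixels), "eye" and "rotation" of the camera in the world. Camera axes: x right, y down, z forward; pixel columns grow to the right and rows downward; lengths in m; the calibration is good to about 2 mm. A picture is of the moment at which its call begins.
- hand_in(): hands the job in, once; it reports no verdict.
Trained networks look in the newest picture that a camera, given by its name, has taken for a name from the list of things; names that differ only in an ending like _2 or _b are one class to them, and where a whole thing is asked for, a point or a joint stands for the part that bears it (a point fixed in the world has none). Each returns a list of dicts, best first, with "score" (0 to 1); they miss things now and then, are a little off and sometimes report something else, mostly with a low value. They report only what shows in the picture. A call takes as long as a camera call. They do not tell look-alikes from the thing itself.
- spotter.spot_in(thing, camera): "centre" ([x, y, z] in m, in world coordinates, good to about 4 mm: the middle of the surface that is visible of it).
- spotter.outline_of(thing, camera): "mask" (480x640 bool, what is visible of it).
The state is a dict: "clock": time; "joint_positions": joint angles; "qvel": joint speeds; "joint_efforts": joint torques, N m; "tcp_pos": TCP position; "tcp_rot": TCP orientation; "wrist_force": force on the tool from outside, world axes, zero at the start; "moment": the same for the moment, N m; "opening": finger opening in m.
Only numpy, scipy, OpenCV 4.12 (cv2) and the standard library are available. Lean on these libraries where they do the work, as an engineer would, in place of code of your own. Each camera call takes 0.05 s, during which the arm holds its last target.

## Working session

There is one attempt and no reset: what is moved stays moved. The work goes in short steps, Python scripts to look and compute and a tool call to move; the robot and the scene stay as the last step left them, time stands still between calls to the robot, and variables do not carry over. Pictures are saved under pics/ and viewed, and the job is handed in when it is done.

Besides the shell and the picture viewer there is one more tool, called after "Call:" in YAML: its name, and indented under it one key for each argument. send_rows: Moves the arm, as the interface text tells. Its arguments: {"type":"object","properties":{"plan":{"type":"array","items":{"type":"array"}},"grip_force":{"type":"number"}},"required":["plan"]}

```bash
mkdir -p pics; cat > h.py <<'E'
import numpy as np, cv2
from station import sensors, viewer, hand_in, spotter
def world(s,u,v,z=None):
    K=s['mtx'];R=np.array(s['rotation']);e=np.array(s['eye'])
    r=np.array([(u-K[0][2])/K[0][0],(v-K[1][2])/K[1][1],1.])
    if z is None: return e+R@(r*s['range_z'][int(round(v)),int(round(u))])
    d=R@r; return e+d*(z-e[2])/d[2]
def proj(s,p):
    K=np.array(s['mtx']);R=np.array(s['rotation']);c=R.T@(np.array(p)-s['eye']);q=K@c;return q[:2]/q[2]
def cloud(s):
    K=s['mtx'];v,u=np.mgrid[:480,:640];d=s['range_z']
    P=np.stack([(u-K[0][2])/K[0][0]*d,(v-K[1][2])/K[1][1]*d,d],-1)
    return P@np.array(s['rotation']).T+s['eye']
E
python3 - <<'E'
from h import *
o=sensors.observe()
for k in o: print(k,np.round(o[k],3).tolist())
for n in ['scene','top','wrist']:
    s=viewer.snapshot(n);cv2.imwrite(f'pics/{n}0.png',s['pixels']);print(n,np.round(s['eye'],3),np.round(s['rotation'],3).tolist(),s['mtx'])
E
```

```text
clock 0.0
joint_positions [-1.418, 0.492, 1.559, 0.0, 1.092, -0.106]
qvel [-0.001, -0.0, 0.002, 0.001, -0.001, -0.001]
joint_efforts [-0.001, -61.845, -26.16, -0.0, 0.004, -0.0]
tcp_pos [0.16, -0.604, 0.231]
tcp_rot [[-0.967, -0.0, 0.256], [-0.256, 0.001, -0.967], [-0.0, -1.0, -0.001]]
wrist_force [-0.688, 0.688, 0.562]
moment [-0.02, 0.012, 0.003]
opening 0.085
scene [1.051 0.521 0.706] [[-0.724, 0.455, -0.518], [0.69, 0.485, -0.538], [0.006, -0.747, -0.665]] [[465.53614266   0.         325.78630108]
 [  0.         465.53614266 244.84831666]
 [  0.           0.           1.        ]]
top [ 0.43  -0.015  1.139] [[0.002, -0.994, 0.105], [-1.0, -0.001, 0.013], [-0.013, -0.105, -0.994]] [[476.6748225    0.         322.62460955]
 [  0.         476.6748225  240.42191443]
 [  0.           0.           1.        ]]
wrist [ 0.241 -0.582  0.374] [[0.257, -0.915, -0.312], [-0.967, -0.243, -0.083], [-0.0, 0.323, -0.947]] [[432.91162782   0.         308.27758624]
 [  0.         432.91162782 237.9056546 ]
 [  0.           0.           1.        ]]
```

View pics/top0.png

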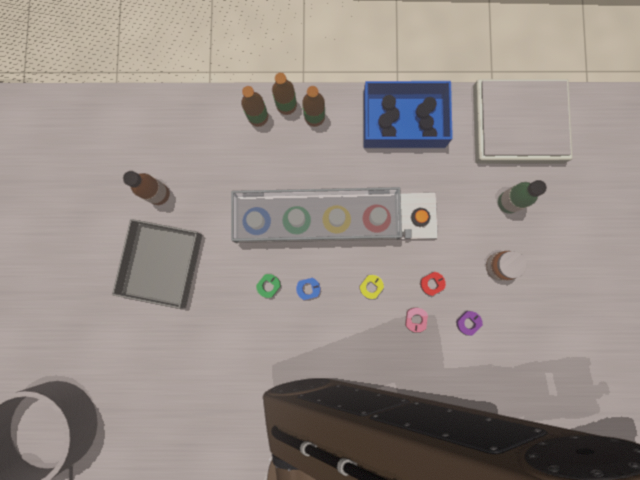

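View pics/scene0.png

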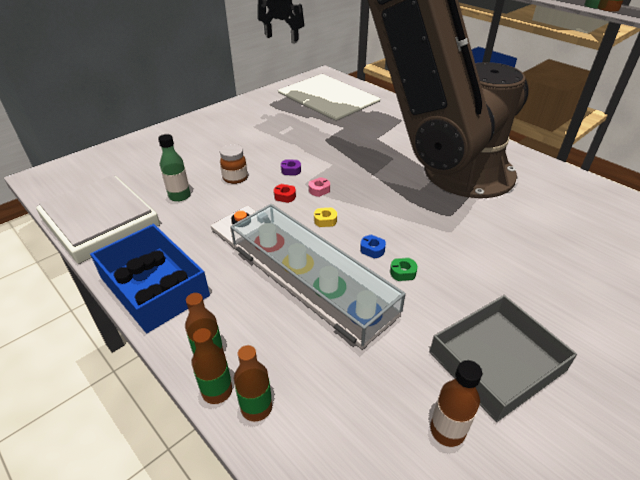

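View pics/wrist0.png

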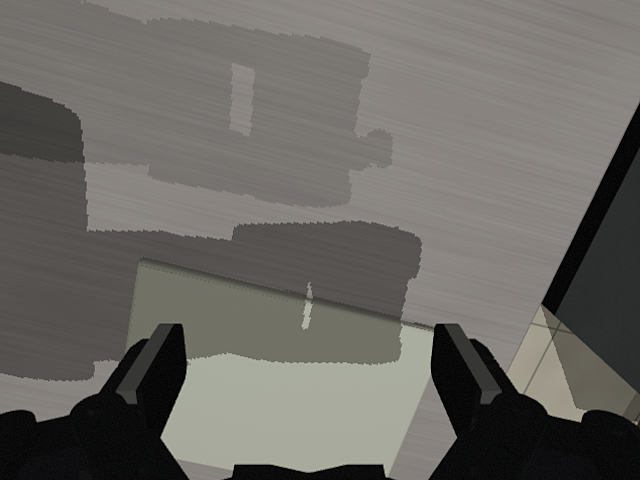

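Top view: the collars are green (268,286), blue (308,289), yellow (372,287) and red (433,284). Their look-alikes are pink (417,320) and purple (470,323). The ringed spindles are at x≈257, 297, 337 and 377 on row 219, the orange button is at (421,216), and the grey tub is at (160,265). The blue bin (408,115) is a decoy for the tub. I'll measure these now.

```bash
cat >> h.py <<'E'
HS={'red':[(0,8),(172,180)],'yellow':[(22,34)],'green':[(50,85)],'blue':[(100,125)]}
def colmask(img,c,smin=120):
    h=cv2.cvtColor(img,cv2.COLOR_BGR2HSV);m=np.zeros(h.shape[:2],np.uint8)
    for a,b in HS[c]: m|=cv2.inRange(h,(a,smin,60),(b,255,255))
    return m
E
python3 - <<'E'
from h import *
s=viewer.snapshot('top')
for t in ['collar_blue','collar_green','collar_yellow','collar_red','tub','cap1','release_top','seat_blue','seat_red','filler','bottle_a','bottle_b','jar','guard']:
    try:
        for d in spotter.spot_in(t,'top')[:5]: print(t,round(d['score'],2),np.round(d['centre'],3),np.round(proj(s,d['centre'])))
    except Exception as ex: print(t,ex)
C=cloud(s)
for (u,v) in [(160,265),(124,293),(257,221),(421,216),(421,231),(268,292),(316,290),(450,270)]: print((u,v),np.round(C[v,u],4))
c=cv2.resize(s['pixels'][180:340,220:500],None,fx=2.8,fy=2.8,interpolation=cv2.INTER_CUBIC);cv2.imwrite('pics/crop1.png',c)
E
```

```text
collar_blue 0.75 [0.439 0.033 0.02 ] [308. 287.]
collar_blue 0.68 [0.491 0.397 0.006] [156. 264.]
collar_green 0.71 [0.439 0.128 0.018] [268. 287.]
collar_green 0.47 [0.493 0.396 0.009] [156. 264.]
collar_yellow 0.71 [ 0.443 -0.117  0.023] [372. 285.]
collar_yellow 0.28 [ 0.601 -0.232  0.044] [422. 217.]
collar_red 0.74 [ 0.358 -0.341  0.023] [470. 322.]
collar_red 0.71 [ 0.364 -0.216  0.021] [416. 319.]
collar_red 0.6 [ 0.453 -0.259  0.02 ] [433. 281.]
tub 0.83 [0.495 0.394 0.002] [158. 263.]
release_top 0.61 [ 0.608 -0.233  0.041] [422. 214.]
filler 0.98 [ 0.605 -0.026  0.074] [333. 213.]
bottle_a 0.97 [0.658 0.384 0.107] [148. 187.]
bottle_a 0.97 [ 0.637 -0.434  0.107] [520. 196.]
bottle_b 0.97 [0.658 0.384 0.107] [148. 187.]
bottle_b 0.97 [ 0.637 -0.434  0.107] [520. 196.]
jar 0.91 [ 0.485 -0.41   0.086] [508. 266.]
jar 0.65 [ 0.443 -0.118  0.023] [373. 285.]
jar 0.26 [0.657 0.384 0.109] [148. 187.]
guard 0.84 [0.603 0.01  0.07 ] [317. 214.]
(160, 265) [0.4901 0.3895 0.0011]
(124, 293) [0.4231 0.4724 0.0032]
(257, 221) [0.5864 0.1475 0.0711]
(421, 216) [ 0.6027 -0.2294  0.0401]
(421, 231) [ 0.5698 -0.2322  0.0222]
(268, 292) [0.4263 0.1262 0.0248]
(316, 290) [0.4311 0.0145 0.0249]
(450, 270) [ 0.479  -0.3029  0.0025]
```

View pics/crop1.png

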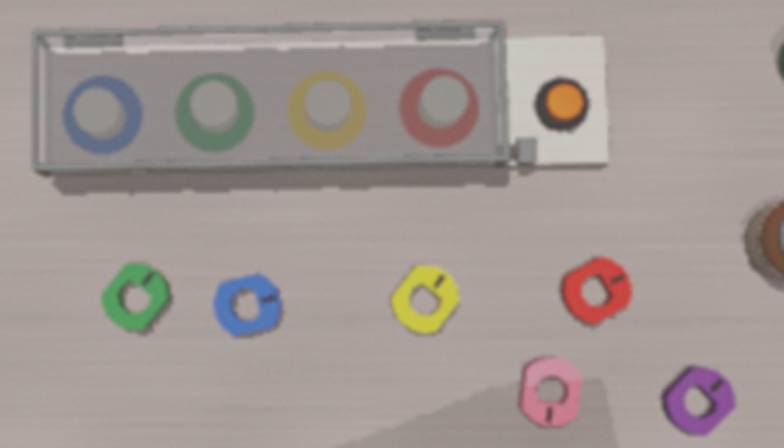

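```bash
cat >> h.py <<'E'
from scipy.spatial.transform import Rotation as Ro
def Rt(yc):  # yc: yaw of camera side (-tool x)
    x=-np.array([np.cos(yc),np.sin(yc),0]);y=np.array([0,0,-1.]);return np.stack([x,y,np.cross(x,y)],1)
def go(*tg,R=None,p=None):
    """list of (pos,yaw) targets -> rows relative to the present pose"""
    o=sensors.observe();R0=np.array(o['tcp_rot']) if R is None else R;p0=np.array(o['tcp_pos']) if p is None else np.array(p)
    yc=np.arctan2(-R0[1,0],-R0[0,0])
    print('t',round(o['clock'],2),'p',np.round(p0,4),'yc',round(np.degrees(yc),1),'open',round(o['opening']*1e3,1),'q6',round(o['joint_positions'][5],2))
    for pos,y in tg:
        y=np.radians(y);d=R0.T@(np.array(pos)-p0)/.05;w=Ro.from_matrix(R0.T@Rt(y)).as_rotvec(degrees=True)/6
        print(f'  [[{w[0]:.2f},{w[1]:.2f},{w[2]:.2f}],[{d[0]:.3f},{d[1]:.3f},{d[2]:.3f}]]  dist {np.linalg.norm(d)*50:.0f}mm q6~{np.arctan2(pos[1],pos[0])+np.pi/2-y:.2f}')
E
python3 -c "
from h import *
go(([.4,-.42,.23],90),([.602,-.237,.2],180),([.602,-.237,.052],180))"
```

```text
t 0.9 p [ 0.16   -0.6042  0.2313] yc 14.8 open 85.0 q6 -0.11
  [[-0.00,-12.53,0.00],[-5.584,0.026,-2.332]]  dist 303mm q6~-0.81
  [[0.00,-27.53,0.00],[-10.426,0.626,-4.836]]  dist 576mm q6~-1.95
  [[0.00,-27.53,0.00],[-10.426,3.586,-4.837]]  dist 602mm q6~-1.95
```

Call:
send_rows:
  plan:
    - [[0,-1.7,0],[-1.1,0,-0.45],0]
    - [[0,-3.4,0],[-2.2,0,-0.9],0]
    - [[0,-5.1,0],[-3.3,0,-1.4],0]
    - [[0,-6.8,0],[-4.4,0,-1.9],0]
    - [[0,-8.5,0],[-5.5,0,-2.3],0]

```text
clock: 1.52
tcp_pos: [0.3977, -0.4212, 0.2316]
tcp_rot: [[-0.404, 0.0, 0.915], [-0.915, -0.0, -0.404], [0.0, -1.0, 0.0]]
wrist_force: [1.3, -1.2, 1.2]
opening: 0.0
```

```bash
python3 -c "
from h import *
go(([.4,-.42,.23],90),([.602,-.237,.2],180),([.602,-.237,.052],180))"
```

```text
t 1.52 p [ 0.3977 -0.4212  0.2316] yc 66.2 open 0.0 q6 -0.51
  [[-0.00,-3.97,0.00],[-0.040,0.032,0.032]]  dist 3mm q6~-0.81
  [[-0.00,-18.97,0.01],[-5.021,0.631,2.248]]  dist 277mm q6~-1.95
  [[-0.00,-18.97,0.01],[-5.022,3.591,2.247]]  dist 328mm q6~-1.95
```

Call:
send_rows:
  plan:
    - [[0,-1.7,0],[-1,0.1,0.45],0]
    - [[0,-3.4,0],[-2,0.2,0.9],0]
    - [[0,-5.1,0],[-3,0.3,1.35],0]
    - [[0,-6.8,0],[-4,0.4,1.8],0]
    - [[0,-8.5,0],[-5.02,0.63,2.25],0]

```text
clock: 2.15
tcp_pos: [0.6033, -0.2385, 0.2001]
tcp_rot: [[0.457, 0.001, 0.89], [-0.89, -0.001, 0.457], [0.001, -1.0, 0.001]]
wrist_force: [-0.1, -0.9, -0.0]
opening: 0.0001
```

```bash
python3 -c "
from h import *
go(([.602,-.237,.052],180))"
```

```text
t 2.15 p [ 0.6033 -0.2385  0.2001] yc 117.2 open 0.1 q6 -0.95
  [[0.00,-10.47,0.01],[-0.042,2.962,-0.011]]  dist 148mm q6~-1.95
```

Call:
send_rows:
  plan:
    - [[0,-1.7,0],[-0.04,0.6,0],0]
    - [[0,-3.4,0],[-0.04,1.2,0],0]
    - [[0,-5.1,0],[-0.04,1.8,0],0]
    - [[0,-6.8,0],[-0.04,2.4,0],0]
    - [[0,-8.5,0],[-0.04,2.9,0],0]

```text
clock: 2.78
tcp_pos: [0.6008, -0.2379, 0.0536]
tcp_rot: [[0.979, -0.0, 0.205], [-0.205, 0.0, 0.979], [-0.0, -1.0, 0.0]]
wrist_force: [0.2, 0.1, 0.1]
opening: -0.0002
```

```bash
python3 -c "
from h import *
go(([.602,-.237,.033],180))"
```

```text
t 2.77 p [ 0.6008 -0.2379  0.0536] yc 168.2 open -0.2 q6 -1.84
  [[-0.00,-1.97,-0.00],[0.021,0.412,0.022]]  dist 21mm q6~-1.95
```

Call:
send_rows:
  plan:
    - [[0,0,0],[0,0.2,0],0]
    - [[0,0,0],[0,0.37,0],0]
    - [[0,0,0],[0,0.39,0],0]
    - [[0,0,0],[0,0.39,0],0]
    - [[0,0,0],[0,-0.6,0],0]

```text
clock: 3.4
tcp_pos: [0.5999, -0.2376, 0.0833]
tcp_rot: [[0.977, -0.004, 0.214], [-0.214, 0.002, 0.977], [-0.004, -1.0, 0.001]]
wrist_force: [0.5, 0.4, -0.4]
opening: 0.0001
```

Call:
send_rows:
  plan:
    - [[0,0,0],[0,-1,0],85]
    - [[0,0,0],[0,-2,0],85]
    - [[0,0,0],[0,-2.6,0],85]
    - [[0,0,0],[0,-2.6,0],85]
    - [[0,0,0],[0,-2.6,0],85]

```text
clock: 4.03
tcp_pos: [0.6007, -0.2378, 0.2145]
tcp_rot: [[0.977, -0.0, 0.212], [-0.212, -0.0, 0.977], [-0.0, -1.0, -0.0]]
wrist_force: [0.0, -0.5, -0.2]
opening: 0.0848
```

```bash
python3 - <<'E'
from h import *
s=viewer.snapshot('top');cv2.imwrite('pics/top1.png',s['pixels']);s=viewer.snapshot('scene');cv2.imwrite('pics/scene1.png',s['pixels']);go()
E
```

```text
t 4.12 p [ 0.6006 -0.2378  0.2137] yc 167.8 open 85.0 q6 -1.84
```

View pics/scene1.png

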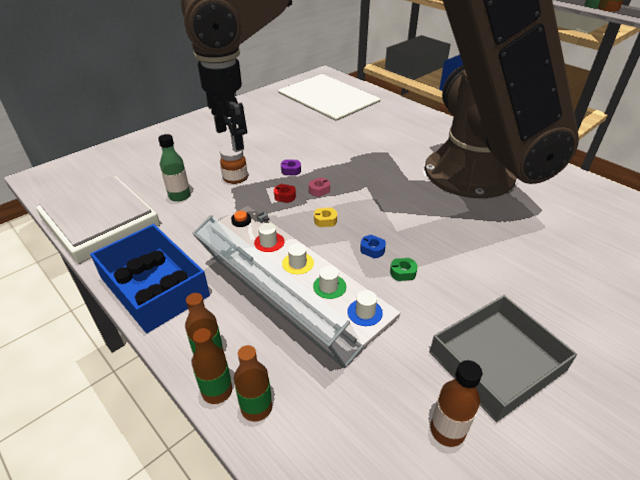

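View pics/top1.png

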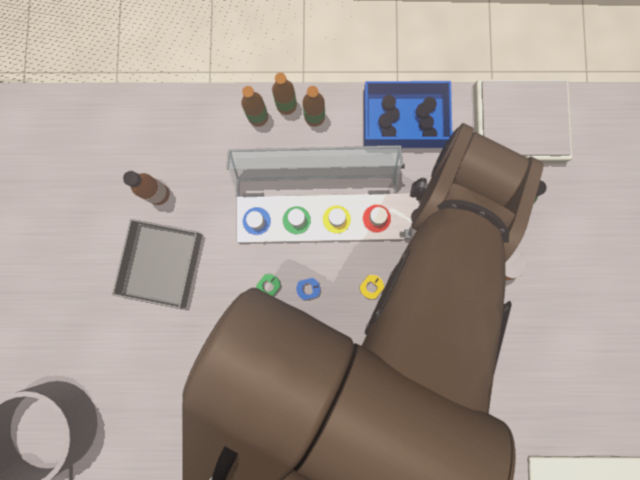

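The guard is open, leaning back at the top of the view, and all four caps are visible (257,221), (297,217), (338,217), (378,216). Next I measure the rings and the tub.

```bash
python3 - <<'E'
from h import *
s=viewer.snapshot('top');im=s['pixels']
P=[]
for c,u0 in zip(['blue','green','yellow','red'],[257,297,337,377]):
    m=colmask(im,c,90);m[:190]=0;m[250:]=0;m[:,:u0-22]=0;m[:,u0+22:]=0
    k=max(cv2.findContours(m,cv2.RETR_EXTERNAL,cv2.CHAIN_APPROX_NONE)[0],key=len)
    e=cv2.fitEllipse(cv2.convexHull(k));p=world(s,*e[0],z=.02);P.append(p);print(c,np.round(e[0],1),np.round(e[1],1),np.round(p,4))
P=np.array(P);d=np.diff(P,axis=0);print(np.round(np.linalg.norm(d[:,:2],axis=1),4),P[:,:].mean(0),np.degrees(np.arctan2(P[0,0]-P[3,0],P[0,1]-P[3,1])))
C=cloud(s)
m=((C[...,2]>.05)&(C[...,2]<.068)&(abs(C[...,0]-.59)<.05)).astype(np.uint8);m[250:]=0;m[:,400:]=0;m[:195]=0
n,l,st,ce=cv2.connectedComponentsWithStats(m)
for i in range(1,n):
    if st[i,4]>30: print('cap',ce[i],st[i,4],np.round(np.median(C[l==i],0),4))
m=((C[...,2]>.04)&(C[...,2]<.06)&(C[...,1]>.27)).astype(np.uint8);m[:200]=0;m[340:]=0
k=np.argwhere(m)[:,::-1];r=cv2.minAreaRect(k.astype(np.float32));print(r,[np.round(world(s,*b,z=.05),3) for b in cv2.boxPoints(r)],world(s,*r[0],z=.05))
for n in ['blue','green','yellow','red']:
  m=colmask(im,n,120);m[:260]=0;m[312:]=0
  if m.sum()==0: continue
  k=max(cv2.findContours(m,cv2.RETR_EXTERNAL,cv2.CHAIN_APPROX_NONE)[0],key=cv2.contourArea)
  print(n,np.round(world(s,*cv2.minEnclosingCircle(k)[0],z=.018),4))
E
```

```text
blue [256.2 220.7] [26.2 26.7] [0.5947 0.1572 0.02  ]
green [296.2 219.7] [25.7 26. ] [0.5969 0.0621 0.02  ]
yellow [336.3 219. ] [26.9 27.4] [ 0.5988 -0.0328  0.02  ]
red [376.4 218.1] [27.3 27.6] [ 0.6008 -0.1279  0.02  ]
[0.0951 0.095  0.095 ] [0.59776415 0.01465875 0.02      ] -1.2266957765821227
cap [378.06306306 215.18018018] 222 [ 0.6019 -0.1278  0.0592]
cap [295.71363636 216.92272727] 220 [0.5975 0.0602 0.0594]
cap [336.41509434 216.49056604] 212 [ 0.5982 -0.0317  0.0594]
cap [254.05936073 219.23744292] 219 [0.5925 0.1562 0.0597]
((157.13470458984375, 252.23162841796875), (70.71221923828125, 102.75482940673828), 12.619322776794434) [array([0.42 , 0.481, 0.05 ]), array([0.652, 0.44 , 0.05 ]), array([0.616, 0.277, 0.05 ]), array([0.385, 0.322, 0.05 ])] [0.51683691 0.37987087 0.05      ]
blue [0.4346 0.0334 0.018 ]
yellow [ 0.4396 -0.1151  0.018 ]
```

```bash
python3 -c "
from h import *
go(([.602,-.128,.12],90),([.602,-.128,.03],90))"
```

```text
t 4.17 p [ 0.6006 -0.2378  0.2137] yc 167.8 open 85.0 q6 -1.84
  [[0.01,12.97,-0.02],[-0.434,1.875,2.152]]  dist 144mm q6~-0.21
  [[0.01,12.97,-0.02],[-0.432,3.675,2.151]]  dist 214mm q6~-0.21
```

Call:
send_rows:
  plan:
    - [[0,1.7,0],[-0.1,0.2,0.5],85]
    - [[0,3.4,0],[-0.2,0.4,1],85]
    - [[0,5.1,0],[-0.3,0.6,1.5],85]
    - [[0,6.8,0],[-0.43,0.8,2.15],85]
    - [[0,8.5,0],[-0.43,1,2.15],85]

```text
clock: 4.8
tcp_pos: [0.6023, -0.1263, 0.1637]
tcp_rot: [[0.448, -0.001, 0.894], [-0.894, 0.001, 0.448], [-0.001, -1.0, -0.001]]
wrist_force: [-0.4, -0.5, -0.5]
opening: 0.0852
```

```bash
python3 -c "
from h import *
go(([.602,-.128,.03],90))"
```

```text
t 4.8 p [ 0.6023 -0.1263  0.1637] yc 116.6 open 85.2 q6 -0.78
  [[0.01,4.43,-0.01],[0.031,2.675,-0.019]]  dist 134mm q6~-0.21
```

Call:
send_rows:
  plan:
    - [[0,1.7,0],[0.03,0.6,0],85]
    - [[0,3.4,0],[0.03,1.2,-0.02],85]
    - [[0,4.43,0],[0.03,1.8,-0.02],85]
    - [[0,4.43,0],[0.03,2.4,-0.02],85]
    - [[0,4.43,0],[0.03,2.67,-0.02],60]

```text
clock: 5.42
tcp_pos: [0.6015, -0.1299, 0.0291]
tcp_rot: [[0.004, -0.003, 1.0], [-1.0, 0.001, 0.004], [-0.001, -1.0, -0.003]]
wrist_force: [-0.1, 0.1, -0.9]
opening: 0.069
```

Call:
send_rows:
  grip_force: 40
  plan:
    - [[0,0,0],[0,0,0],25]
    - [[0,0,0],[0,0,0],25]
    - [[0,0,0],[0,0,0],25]
    - [[0,0,0],[0,-0.6,0],25]
    - [[0,0,0],[0,-1.5,0],25]

```text
clock: 6.05
tcp_pos: [0.6019, -0.13, 0.1068]
tcp_rot: [[0.004, -0.002, 1.0], [-1.0, 0.0, 0.004], [-0.0, -1.0, -0.002]]
wrist_force: [0.7, -0.4, 0.2]
opening: 0.0373
```

```bash
python3 -c "
from h import *
s=viewer.snapshot('scene');cv2.imwrite('pics/s2.png',s['pixels'][100:340,140:480])
go(([.55,.15,.105],84),([.533,.421,.105],78),([.533,.421,.045],78))"
```

```text
t 6.1 p [ 0.6043 -0.1306  0.1133] yc 90.3 open 37.3 q6 -0.32
  [[-0.07,1.04,0.02],[-5.618,0.146,-1.061]]  dist 286mm q6~0.37
  [[-0.07,2.04,0.02],[-11.040,0.132,-1.377]]  dist 556mm q6~0.88
  [[-0.07,2.04,0.02],[-11.042,1.332,-1.385]]  dist 560mm q6~0.88
```

View pics/s2.png

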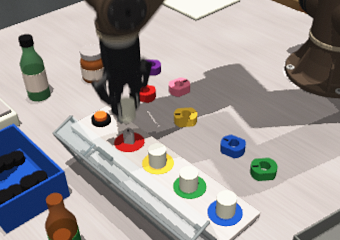

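The red cap is held (37.3 mm opening), so its spindle at crop (130,140) is now bare. Carrying it to the tub.

Call:
send_rows:
  plan:
    - [[0,0.2,0],[-1.1,0.1,-0.15],25]
    - [[0,0.4,0],[-2.2,0.1,-0.35],25]
    - [[0,0.6,0],[-3.3,0.1,-0.55],25]
    - [[0,0.8,0],[-4.4,0.1,-0.8],25]
    - [[0,1,0],[-5.5,0.1,-1],25]

```text
clock: 6.72
tcp_pos: [0.5508, 0.1464, 0.102]
tcp_rot: [[-0.101, 0.001, 0.995], [-0.995, 0.0, -0.101], [-0.0, -1.0, 0.001]]
wrist_force: [1.3, 0.4, 0.4]
opening: 0.0377
```

```bash
python3 -c "
from h import *
go(([.533,.421,.105],78),([.533,.421,.045],78))"
```

```text
t 6.72 p [0.5508 0.1464 0.102 ] yc 84.2 open 37.7 q6 0.25
  [[-0.01,1.03,-0.00],[-5.428,-0.060,-0.908]]  dist 275mm q6~0.88
  [[-0.01,1.03,-0.00],[-5.428,1.140,-0.910]]  dist 281mm q6~0.88
```

Call:
send_rows:
  plan:
    - [[0,0.2,0],[-1.1,0,-0.2],25]
    - [[0,0.4,0],[-2.2,0,-0.4],25]
    - [[0,0.6,0],[-3.3,0,-0.6],25]
    - [[0,0.8,0],[-4.4,0,-0.8],25]
    - [[0,1,0],[-5.43,0.2,-0.91],25]

```text
clock: 7.35
tcp_pos: [0.533, 0.4217, 0.0926]
tcp_rot: [[-0.204, 0.002, 0.979], [-0.979, 0.001, -0.204], [-0.002, -1.0, 0.002]]
wrist_force: [0.8, -0.4, 0.1]
opening: 0.0372
```

Call:
send_rows:
  plan:
    - [[0,0,0],[0,0.7,0],25]
    - [[0,0,0],[0,0.95,0],25]
    - [[0,0,0],[0,0.95,0],55]
    - [[0,0,0],[0,0.95,0],55]
    - [[0,0,0],[0,0,0],55]

```text
clock: 7.98
tcp_pos: [0.5324, 0.4182, 0.0901]
tcp_rot: [[-0.205, -0.004, 0.979], [-0.979, -0.002, -0.205], [0.003, -1.0, -0.003]]
wrist_force: [0.6, 0.9, 0.8]
opening: 0.0548
```

```bash
python3 -c "
from h import *
s=viewer.snapshot('scene');cv2.imwrite('pics/s3.png',s['pixels'][200:480,140:640])
go(([.598,-.032,.12],90),([.598,-.032,.03],90))"
```

```text
t 8.03 p [0.5351 0.4201 0.0986] yc 78.2 open 55.0 q6 0.77
  [[-0.05,-1.97,-0.04],[8.592,-0.453,3.081]]  dist 457mm q6~-0.05
  [[-0.05,-1.97,-0.04],[8.600,1.347,3.072]]  dist 462mm q6~-0.05
```

View pics/s3.png

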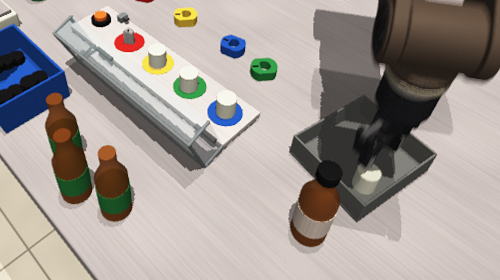

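The first cap is in the tub (crop 370,180). Next is the yellow spindle's cap.

Call:
send_rows:
  plan:
    - [[0,-0.4,0],[1,-0.45,0.3],85]
    - [[0,-0.8,0],[2.1,-0.45,0.7],85]
    - [[0,-1.2,0],[3.2,-0.45,1.1],85]
    - [[0,-1.6,0],[4.3,-0.45,1.5],85]
    - [[0,-1.97,0],[5.4,-0.45,1.9],85]

```text
clock: 8.65
tcp_pos: [0.5717, 0.1335, 0.1153]
tcp_rot: [[0.002, 0.003, 1.0], [-1.0, 0.0, 0.002], [-0.0, -1.0, 0.003]]
wrist_force: [0.1, 0.2, 0.3]
opening: 0.0852
```

```bash
python3 -c "
from h import *
go(([.598,-.032,.1],90),([.598,-.032,.03],90))"
```

```text
t 8.65 p [0.5717 0.1335 0.1153] yc 90.1 open 85.2 q6 0.12
  [[-0.03,0.02,-0.00],[3.311,0.307,0.518]]  dist 168mm q6~-0.05
  [[-0.03,0.02,-0.00],[3.311,1.707,0.514]]  dist 188mm q6~-0.05
```

Call:
send_rows:
  plan:
    - [[0,0,0],[1.1,0,0.2],85]
    - [[0,0,0],[2.2,0,0.4],85]
    - [[0,0,0],[3.31,0.1,0.52],85]
    - [[0,0,0],[3.31,0.9,0.52],85]
    - [[0,0,0],[3.31,1.7,0.52],65]

```text
clock: 9.28
tcp_pos: [0.5982, -0.0314, 0.0295]
tcp_rot: [[-0.001, 0.004, 1.0], [-1.0, -0.001, -0.001], [0.001, -1.0, 0.004]]
wrist_force: [-0.0, 1.2, -0.8]
opening: 0.0695
```

Call:
send_rows:
  plan:
    - [[0,0,0],[0,0,0],25]
    - [[0,0,0],[0,0,0],25]
    - [[0,0,0],[0,0,0],25]
    - [[0,0,0],[0,-0.6,0],25]
    - [[0,0,0],[0,-1.5,0],25]

```text
clock: 9.9
tcp_pos: [0.5971, -0.0296, 0.1051]
tcp_rot: [[0.001, -0.001, 1.0], [-1.0, 0.0, 0.001], [-0.0, -1.0, -0.001]]
wrist_force: [1.3, -0.1, 0.1]
opening: 0.0369
```

```bash
python3 -c "
from h import *
go(([.53,.20,.105],84),([.464,.436,.1],78),([.464,.436,.045],78))"
```

```text
t 9.9 p [ 0.5971 -0.0296  0.1051] yc 90.1 open 36.9 q6 -0.16
  [[0.01,1.01,0.00],[-4.594,0.002,-1.335]]  dist 239mm q6~0.47
  [[0.01,2.01,0.00],[-9.316,0.103,-2.648]]  dist 484mm q6~0.96
  [[0.01,2.01,0.00],[-9.316,1.203,-2.647]]  dist 488mm q6~0.96
```

Call:
send_rows:
  plan:
    - [[0,0.2,0],[-1,-0.1,-0.25],25]
    - [[0,0.4,0],[-2.1,-0.1,-0.55],25]
    - [[0,0.6,0],[-3.2,-0.1,-0.85],25]
    - [[0,0.8,0],[-4.3,-0.1,-1.15],25]
    - [[0,1,0],[-5.4,-0.1,-1.45],25]

```text
clock: 10.52
tcp_pos: [0.5241, 0.2421, 0.1103]
tcp_rot: [[-0.104, 0.002, 0.995], [-0.995, 0.001, -0.104], [-0.001, -1.0, 0.002]]
wrist_force: [1.1, 0.1, -0.6]
opening: 0.0371
```

```bash
python3 -c "
from h import *
go(([.464,.436,.1],78),([.464,.436,.045],78))"
```

```text
t 10.53 p [0.5241 0.2421 0.1103] yc 84.0 open 37.1 q6 0.42
  [[-0.02,1.01,-0.01],[-3.732,0.206,-1.599]]  dist 203mm q6~0.96
  [[-0.02,1.01,-0.01],[-3.731,1.306,-1.602]]  dist 213mm q6~0.96
```

Call:
send_rows:
  plan:
    - [[0,0.3,0],[-1,0,-0.4],25]
    - [[0,0.6,0],[-2,0,-0.85],25]
    - [[0,1,0],[-3,0.1,-1.3],25]
    - [[0,1,0],[-3.73,0.3,-1.6],25]
    - [[0,1,0],[-3.73,0.9,-1.6],25]

```text
clock: 11.15
tcp_pos: [0.4637, 0.4374, 0.0659]
tcp_rot: [[-0.203, 0.004, 0.979], [-0.979, 0.003, -0.203], [-0.004, -1.0, 0.003]]
wrist_force: [0.1, 0.1, -0.7]
opening: 0.037
```

Call:
send_rows:
  plan:
    - [[0,0,0],[0,0.4,0],25]
    - [[0,0,0],[0,0.4,0],55]
    - [[0,0,0],[0,0.4,0],55]
    - [[0,0,0],[0,0,0],55]
    - [[0,0,0],[0,-1,0],55]

```text
clock: 11.78
tcp_pos: [0.4639, 0.4333, 0.1147]
tcp_rot: [[-0.207, -0.002, 0.978], [-0.978, -0.001, -0.207], [0.002, -1.0, -0.001]]
wrist_force: [-0.9, 0.1, 0.3]
opening: 0.0551
```

```bash
python3 -c "
from h import *
go(([.5975,.061,.12],90),([.5975,.061,.03],90))"
```

```text
t 11.78 p [0.4639 0.4333 0.1147] yc 78.0 open 55.1 q6 0.86
  [[0.02,-1.99,0.02],[6.730,-0.099,4.157]]  dist 396mm q6~0.10
  [[0.02,-1.99,0.02],[6.727,1.701,4.159]]  dist 404mm q6~0.10
```

Call:
send_rows:
  plan:
    - [[0,-0.4,0],[0.9,-0.1,0.55],85]
    - [[0,-0.8,0],[1.9,-0.1,1.15],85]
    - [[0,-1.2,0],[2.8,-0.1,1.75],85]
    - [[0,-1.6,0],[3.8,-0.1,2.35],85]
    - [[0,-2,0],[4.7,-0.1,2.9],85]

```text
clock: 12.4
tcp_pos: [0.5585, 0.172, 0.1211]
tcp_rot: [[0.002, 0.003, 1.0], [-1.0, 0.0, 0.002], [-0.0, -1.0, 0.003]]
wrist_force: [0.1, -0.4, 0.5]
opening: 0.0849
```

```bash
python3 -c "
from h import *
go(([.5975,.061,.03],90))"
```

```text
t 12.4 p [0.5585 0.172  0.1211] yc 90.1 open 84.9 q6 0.18
  [[-0.03,0.02,-0.00],[2.222,1.823,0.771]]  dist 149mm q6~0.10
```

Call:
send_rows:
  plan:
    - [[0,0,0],[1.1,0,0.4],85]
    - [[0,0,0],[2.2,0.1,0.77],85]
    - [[0,0,0],[2.22,0.8,0.77],85]
    - [[0,0,0],[2.22,1.6,0.77],85]
    - [[0,0,0],[2.22,1.82,0.77],60]

```text
clock: 13.02
tcp_pos: [0.5958, 0.0627, 0.0277]
tcp_rot: [[0.001, -0.001, 1.0], [-1.0, -0.0, 0.001], [0.0, -1.0, -0.001]]
wrist_force: [-0.0, 0.2, -0.1]
opening: 0.0694
```

Call:
send_rows:
  plan:
    - [[0,0,0],[0,0,0],25]
    - [[0,0,0],[0,0,0],25]
    - [[0,0,0],[0,0,0],25]
    - [[0,0,0],[0,-0.6,0],25]
    - [[0,0,0],[0,-1.5,0],25]

```text
clock: 13.65
tcp_pos: [0.5957, 0.0632, 0.1038]
tcp_rot: [[0.001, -0.001, 1.0], [-1.0, -0.0, 0.001], [0.0, -1.0, -0.001]]
wrist_force: [1.0, 1.0, -0.7]
opening: 0.0364
```

```bash
python3 -c "
from h import *
go(([.516,.342,.1],78),([.516,.342,.045],78))"
```

```text
t 13.65 p [0.5957 0.0632 0.1038] yc 90.1 open 36.4 q6 -0.01
  [[0.01,2.01,0.00],[-5.579,0.077,-1.587]]  dist 290mm q6~0.79
  [[0.01,2.01,0.00],[-5.579,1.177,-1.586]]  dist 296mm q6~0.79
```

Call:
send_rows:
  plan:
    - [[0,0.4,0],[-1.1,-0.2,-0.3],25]
    - [[0,0.8,0],[-2.2,-0.2,-0.6],25]
    - [[0,1.2,0],[-3.3,-0.2,-0.9],25]
    - [[0,1.6,0],[-4.4,-0.1,-1.2],25]
    - [[0,2,0],[-5.5,0,-1.58],25]

```text
clock: 14.28
tcp_pos: [0.5164, 0.34, 0.104]
tcp_rot: [[-0.208, 0.002, 0.978], [-0.978, 0.001, -0.208], [-0.001, -1.0, 0.002]]
wrist_force: [1.5, 0.1, -0.5]
opening: 0.0366
```

Call:
send_rows:
  plan:
    - [[0,0,0],[0,0.7,0],25]
    - [[0,0,0],[0,1.15,0],25]
    - [[0,0,0],[0,1.15,0],55]
    - [[0,0,0],[0,1.15,0],55]
    - [[0,0,0],[0,0,0],55]

```text
clock: 14.9
tcp_pos: [0.5158, 0.3371, 0.1016]
tcp_rot: [[-0.207, -0.005, 0.978], [-0.978, -0.003, -0.207], [0.003, -1.0, -0.004]]
wrist_force: [-0.1, 0.2, 0.6]
opening: 0.0546
```

```bash
python3 -c "
from h import *
s=viewer.snapshot('scene');cv2.imwrite('pics/s4.png',s['pixels'][200:480,140:640])
go(([.593,.156,.12],90),([.593,.156,.03],90))"
```

```text
t 14.95 p [0.5189 0.3389 0.1111] yc 78.1 open 55.1 q6 0.68
  [[-0.06,-1.99,-0.04],[3.271,-0.181,2.207]]  dist 198mm q6~0.26
  [[-0.06,-1.99,-0.04],[3.280,1.619,2.197]]  dist 213mm q6~0.26
```

View pics/s4.png

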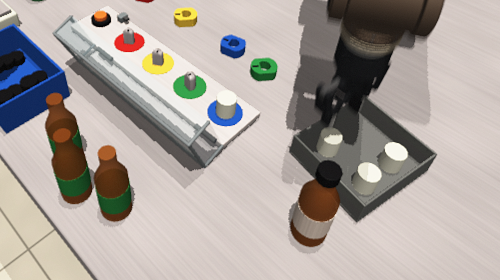

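Three caps are standing in the tub. Last one: the blue spindle's.

Call:
send_rows:
  plan:
    - [[0,-0.5,0],[0.9,-0.18,0.6],85]
    - [[0,-1,0],[1.9,-0.18,1.3],85]
    - [[0,-1.5,0],[2.7,-0.18,1.9],85]
    - [[0,-2,0],[3.28,0,2.2],85]
    - [[0,-2,0],[3.28,0.8,2.2],85]

```text
clock: 15.58
tcp_pos: [0.5932, 0.1525, 0.0657]
tcp_rot: [[-0.001, 0.007, 1.0], [-1.0, 0.001, -0.001], [-0.001, -1.0, 0.007]]
wrist_force: [0.3, 0.9, -0.4]
opening: 0.0849
```

```bash
python3 -c "
from h import *
go(([.593,.156,.03],90))"
```

```text
t 15.57 p [0.5932 0.1525 0.0657] yc 89.9 open 84.9 q6 0.15
  [[-0.07,-0.01,-0.01],[-0.070,0.715,-0.010]]  dist 36mm q6~0.26
```

Call:
send_rows:
  plan:
    - [[0,0,0],[-0.07,0.5,0],85]
    - [[0,0,0],[-0.07,0.71,0],25]
    - [[0,0,0],[-0.07,0.71,0],25]
    - [[0,0,0],[-0.07,0.71,0],25]
    - [[0,0,0],[-0.07,0.71,0],25]

```text
clock: 16.2
tcp_pos: [0.5919, 0.1584, 0.0289]
tcp_rot: [[0.001, 0.004, 1.0], [-1.0, 0.0, 0.001], [-0.0, -1.0, 0.004]]
wrist_force: [4.2, -0.1, 6.5]
opening: 0.0375
```

Call:
send_rows:
  plan:
    - [[0,0,0],[0,-0.7,0],25]
    - [[0,0,0],[0,-1.5,0],25]
    - [[0,0.5,0],[-1,-1.6,-0.4],25]
    - [[0,1,0],[-2,-1.6,-1],25]
    - [[0,1.5,0],[-3,-1.5,-1.8],25]

```text
clock: 16.82
tcp_pos: [0.5006, 0.3081, 0.1031]
tcp_rot: [[-0.158, 0.001, 0.987], [-0.987, 0.0, -0.158], [-0.001, -1.0, 0.001]]
wrist_force: [0.9, 0.6, -0.9]
opening: 0.0376
```

```bash
python3 -c "
from h import *
go(([.447,.357,.1],78),([.447,.357,.045],78))"
```

```text
t 16.82 p [0.5006 0.3081 0.1031] yc 80.9 open 37.6 q6 0.6
  [[-0.01,0.49,-0.01],[-0.797,0.062,-1.212]]  dist 73mm q6~0.88
  [[-0.01,0.49,-0.01],[-0.797,1.162,-1.213]]  dist 93mm q6~0.88
```

Call:
send_rows:
  plan:
    - [[0,0.5,0],[-0.4,0,-0.6],25]
    - [[0,0.5,0],[-0.8,0,-1.21],25]
    - [[0,0.5,0],[-0.8,0.6,-1.21],25]
    - [[0,0.5,0],[-0.8,1.16,-1.21],25]
    - [[0,0.5,0],[-0.8,1.16,-1.21],55]

```text
clock: 17.45
tcp_pos: [0.4468, 0.3552, 0.0433]
tcp_rot: [[-0.207, -0.003, 0.978], [-0.978, -0.002, -0.207], [0.003, -1.0, -0.003]]
wrist_force: [0.6, -0.5, 0.3]
opening: 0.054
```

Call:
send_rows:
  plan:
    - [[0,0,0],[0,0,0],55]
    - [[0,0,0],[0,-0.3,0],55]
    - [[0,0,0],[0,-1,0],55]
    - [[0,0,0],[0,-2,0],60]
    - [[0,0,0],[0,-2.6,0],65]

```text
clock: 18.08
tcp_pos: [0.4482, 0.3559, 0.1788]
tcp_rot: [[-0.207, 0.004, 0.978], [-0.978, 0.002, -0.207], [-0.003, -1.0, 0.003]]
wrist_force: [-0.1, -0.1, -0.9]
opening: 0.0649
```

```bash
python3 -c "
from h import *
for n in ['top','scene']:
  s=viewer.snapshot(n);cv2.imwrite(f'pics/{n}5.png',s['pixels'])
go()"
```

```text
t 18.18 p [0.4489 0.3564 0.1797] yc 78.1 open 64.9 q6 0.76
```

View pics/top5.png

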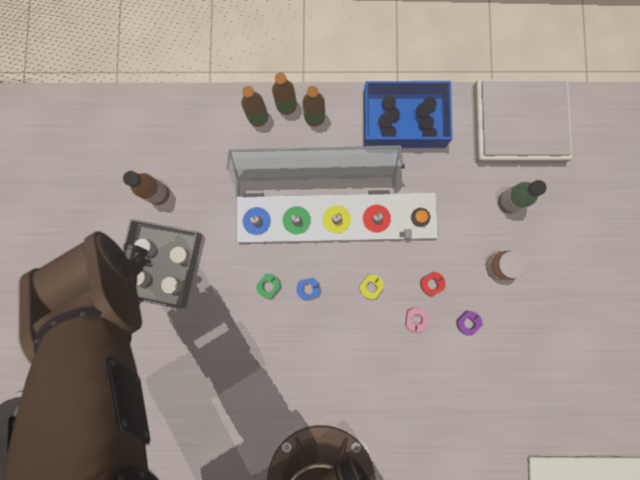

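View pics/scene5.png

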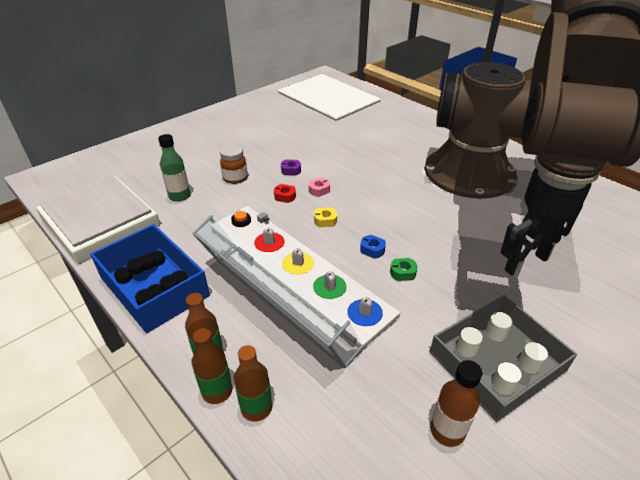

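All four caps are in the tub: (470,342), (500,326), (536,357), (509,376). The spindles are bare and the guard is open. Next I look at the spindles and collars with the wrist camera.

```bash
python3 -c "
from h import *
go(([.5,-.065,.25],180),([.63,.015,.25],180))"
```

```text
t 18.18 p [0.4489 0.3564 0.1797] yc 78.1 open 64.9 q6 0.76
  [[-0.08,-16.99,0.01],[8.027,-1.433,2.750]]  dist 430mm q6~-1.70
  [[-0.08,-16.99,0.01],[5.924,-1.409,4.962]]  dist 393mm q6~-1.55
```

Call:
send_rows:
  plan:
    - [[0,-1.7,0],[0.6,-0.3,0.5],65]
    - [[0,-3.4,0],[1.2,-0.6,1],65]
    - [[0,-5.1,0],[1.8,-0.9,1.5],65]
    - [[0,-6.8,0],[2.4,-1.2,2],65]
    - [[0,-8.5,0],[3,-1.4,2.5],65]

```text
clock: 18.8
tcp_pos: [0.5394, 0.1818, 0.2459]
tcp_rot: [[0.635, 0.001, 0.773], [-0.773, 0.0, 0.635], [0.001, -1.0, 0.001]]
wrist_force: [0.1, 0.5, 0.1]
opening: 0.0649
```

```bash
python3 -c "
from h import *
go(([.63,.015,.25],180))"
```

```text
t 18.8 p [0.5394 0.1818 0.2459] yc 129.4 open 64.9 q6 -0.48
  [[-0.01,-8.43,0.01],[3.728,-0.081,-0.717]]  dist 190mm q6~-1.55
```

Call:
send_rows:
  plan:
    - [[0,-1.7,0],[0.8,0,-0.15],65]
    - [[0,-3.4,0],[1.6,0,-0.3],65]
    - [[0,-5.1,0],[2.4,-0.05,-0.45],65]
    - [[0,-6.8,0],[3.2,-0.08,-0.6],65]
    - [[0,-8.43,0],[3.73,-0.08,-0.72],65]

```text
clock: 19.42
tcp_pos: [0.6291, 0.0139, 0.2491]
tcp_rot: [[1.0, 0.001, 0.001], [-0.001, -0.0, 1.0], [0.001, -1.0, -0.0]]
wrist_force: [0.1, 0.1, -0.4]
opening: 0.0651
```

```bash
python3 -c "
from h import *
viewer.snapshot('top');s=viewer.snapshot('wrist');cv2.imwrite('pics/w1.png',s['pixels']);np.savez('w1.npz',**s)
go(([.5,-.065,.25],180))
for c,p in zip('bgyr',[(.5947,.1572),(.5969,.0621),(.5988,-.0328),(.6008,-.1279)]): print(c,np.round(proj(s,(*p,.02))),np.round(proj(s,(*p,.054))))
"
```

```text
t 19.52 p [0.6292 0.0133 0.2487] yc 179.7 open 65.1 q6 -1.65
  [[0.00,-0.05,0.00],[-2.576,-0.026,-1.579]]  dist 151mm q6~-1.70
b [479. 149.] [495. 155.]
g [367. 151.] [372. 157.]
y [255. 152.] [250. 159.]
r [144. 154.] [128. 160.]
```

View pics/w1.png

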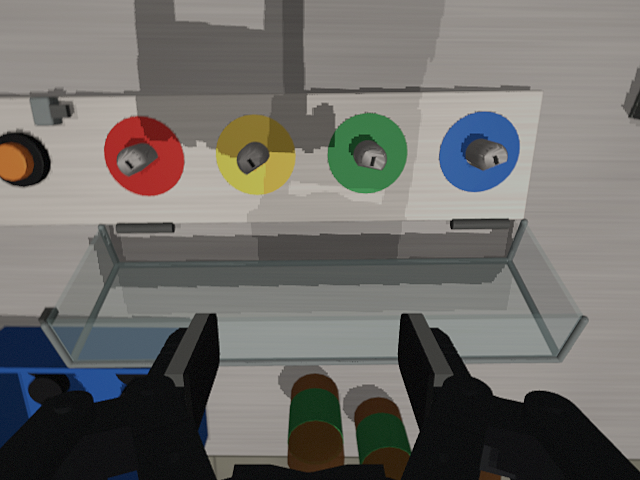

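```bash
cat >> h.py <<'E'
def rect(s,cx,cy,z,half=.03,n=300):
    # world x up, y left
    g=lambda i,j: proj(s,(cx+half-2*half*i/(n-1),cy+half-2*half*j/(n-1),z))
    src=np.float32([g(0,0),g(0,n-1),g(n-1,n-1),g(n-1,0)]);dst=np.float32([[0,0],[n-1,0],[n-1,n-1],[0,n-1]])
    return cv2.warpPerspective(s['pixels'],cv2.getPerspectiveTransform(src,dst),(n,n),flags=cv2.INTER_CUBIC)
SEAT=dict(blue=(.5947,.1572),green=(.5969,.0621),yellow=(.5988,-.0328),red=(.6008,-.1279))
E
python3 - <<'E'
from h import *
s=dict(np.load('w1.npz'))
r=[]
for c in SEAT:
    im=rect(s,*SEAT[c],.054,half=.025,n=190);cv2.line(im,(95,0),(95,8),(0,0,255));cv2.line(im,(0,95),(8,95),(0,0,255));r.append(im)
cv2.imwrite('pics/sp1.png',np.hstack(r))
E
```

```text
(no output)
```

View pics/sp1.png

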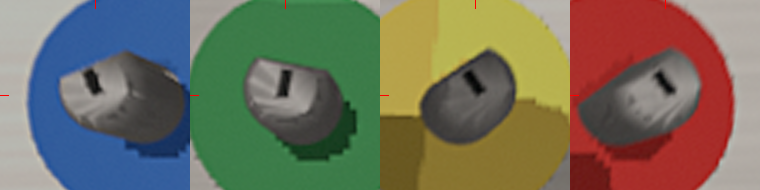

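Call:
send_rows:
  plan:
    - [[0,0,0],[-0.8,0,-0.5],65]
    - [[0,0,0],[-1.6,0,-1],65]
    - [[0,0,0],[-2.4,0,-1.5],65]
    - [[0,0,0],[-2.6,0,-1.58],65]
    - [[0,0,0],[-2.6,0,-1.58],65]

```text
clock: 20.15
tcp_pos: [0.4981, -0.0622, 0.2491]
tcp_rot: [[1.0, 0.001, 0.008], [-0.008, -0.0, 1.0], [0.001, -1.0, -0.0]]
wrist_force: [-0.1, -0.4, -0.0]
opening: 0.0649
```

```bash
python3 -c "
from h import *
s=viewer.snapshot('wrist');cv2.imwrite('pics/w2.png',s['pixels']);np.savez('w2.npz',**s)
go()
"
```

```text
t 20.2 p [ 0.4987 -0.0621  0.2489] yc 179.6 open 64.9 q6 -1.82
```

View pics/w2.png

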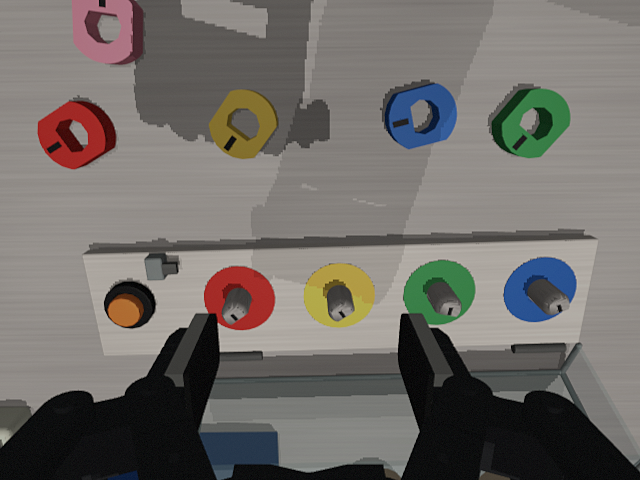

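The spindles have dark top marks. In this image the collars are red (75,133), yellow (243,122), blue (420,115) and green (530,122), with the pink look-alike at (108,30). Now the angles.

```bash
cat >> h.py <<'E'
def mark(im,thr=55,half=.025,rmax=70):
    """dark mark in rectified crop -> list of (area,cx,cy offset mm world, angle deg)"""
    n=im.shape[0];g=im.max(2);m=(g<thr).astype(np.uint8)
    nn,l,st,ce=cv2.connectedComponentsWithStats(m);out=[]
    k=2*half*1e3/(n-1)
    for i in range(1,nn):
        if st[i,4]<25*(1/k/3.8)**2: continue
        pts=np.argwhere(l==i).astype(np.float32)
        r=cv2.minAreaRect(pts[:,::-1]);d=pts-pts.mean(0);w,v=np.linalg.eigh(d.T@d);a=v[:,1]
        c=pts.mean(0);off=((n-1)/2-c)*k  # (x,y) world mm
        out.append((int(st[i,4]),np.round(off,1).tolist(),round(float(np.degrees(np.arctan2(-a[1],-a[0])))%180,1),np.round(np.array(r[1])*k,1).tolist()))
    return sorted(out,reverse=True)[:4]
E
python3 - <<'E'
from h import *
s=dict(np.load('w1.npz'))
for c in SEAT:
    im=rect(s,*SEAT[c],.054,half=.025,n=380)
    print(c,mark(im,60))
s=dict(np.load('w2.npz'))
G=dict(red=(.449,-.258),yellow=(.4396,-.1151),blue=(.4346,.0334),green=(.437,.128))
r=[]
for c in G:
    m=colmask(s['pixels'],c,120);m[200:]=0
    k=max(cv2.findContours(m,cv2.RETR_EXTERNAL,cv2.CHAIN_APPROX_NONE)[0],key=cv2.contourArea)
    im=rect(s,*G[c],.022,half=.035,n=380);r.append(cv2.resize(im,(190,190)))
    print(c,mark(im,60,half=.035)); 
cv2.imwrite('pics/co1.png',np.hstack(r))
E
```

```text
blue [(3039, [1.7999999523162842, -18.399999618530273], 50.0, [14.2, 6.3]), (897, [3.5, 0.6000000238418579], 21.7, [6.4, 2.9])]
green [(852, [-6.0, -16.200000762939453], 175.7, [8.0, 7.4]), (826, [3.0999999046325684, 0.0], 169.0, [2.3, 6.9]), (445, [-16.0, -6.699999809265137], 81.1, [9.6, 2.6]), (383, [-13.600000381469727, -14.699999809265137], 133.1, [2.8, 6.4])]
yellow [(1136, [3.299999952316284, 0.30000001192092896], 34.5, [7.1, 3.0]), (657, [-2.299999952316284, 12.5], 167.3, [2.7, 9.7]), (215, [9.699999809265137, -1.100000023841858], 116.0, [1.1, 6.7]), (144, [-11.899999618530273, 4.300000190734863], 89.2, [3.7, 0.9])]
red [(700, [3.200000047683716, 0.10000000149011612], 36.9, [6.6, 2.2])]
red [(1511, [11.300000190734863, -17.899999618530273], 119.1, [4.3, 12.5]), (963, [7.699999809265137, -4.099999904632568], 45.7, [24.8, 9.3]), (465, [-15.5, 20.899999618530273], 39.2, [19.8, 2.6]), (419, [0.5, 27.5], 1.8, [12.8, 1.7])]
yellow [(1640, [18.399999618530273, -12.0], 142.4, [4.6, 12.6])]
blue [(4006, [4.5, 7.800000190734863], 170.7, [13.8, 25.8]), (3647, [-2.799999952316284, -24.399999618530273], 148.4, [23.5, 53.5]), (1487, [7.900000095367432, -18.0], 104.1, [4.2, 12.5]), (71, [-8.199999809265137, -32.79999923706055], 2.1, [6.1, 0.6])]
green [(11488, [2.5999999046325684, -25.5], 163.9, [23.6, 52.6]), (7391, [6.900000095367432, 5.599999904632568], 3.3, [25.9, 16.1]), (1641, [22.100000381469727, -11.600000381469727], 142.6, [4.7, 12.6])]
```

View pics/co1.png

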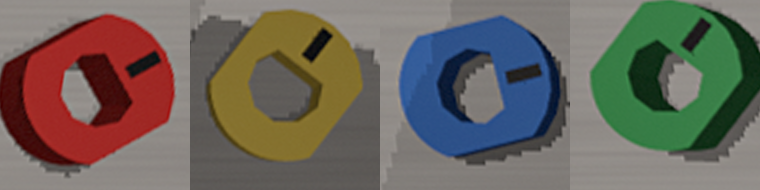

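```bash
cat >> h.py <<'E'
def ring(s,c,near,tol=.03):
    im=s['pixels'];m=colmask(im,c,90);uv=proj(s,(*near,.02));r=.026*s['mtx'][0][0]/np.linalg.norm(np.array([*near,.02])-s['eye'])
    z=np.zeros_like(m);cv2.circle(z,tuple(int(x) for x in uv),int(r*1.0),1,-1);m=m*z
    k=cv2.findContours(m,cv2.RETR_EXTERNAL,cv2.CHAIN_APPROX_NONE)[0];k=max(k,key=len)
    P=np.array([world(s,*q[0],z=.02)[:2] for q in cv2.convexHull(k)],np.float32)
    (x,y),rr=cv2.minEnclosingCircle(P*1000);
    A=np.c_[2*P,np.ones(len(P))];sol=np.linalg.lstsq(A,(P**2).sum(1),rcond=None)[0]
    return np.round(sol[:2],4),round(float(np.sqrt(sol[2]+sol[0]**2+sol[1]**2)),4)
def collar(s,c,near,rad=.045):
    """centre of the top face (z=.022) by rectified mask: fit using marks etc."""
    im=rect(s,*near,.022,half=.05,n=401)
    m=colmask(im,c,110)
    return im,m
E
python3 - <<'E'
from h import *
t=viewer.snapshot('top');np.savez('t1.npz',**t);cv2.imwrite('pics/t1.png',t['pixels'])
for c in SEAT: print(c,SEAT[c],[ring(dict(np.load(f)),c,SEAT[c]) for f in ('w1.npz','w2.npz')])
E
```

```text
blue (0.5947, 0.1572) [(array([0.5949, 0.157 ]), 0.0227), (array([0.5945, 0.1561]), 0.0234)]
green (0.5969, 0.0621) [(array([0.5966, 0.0613]), 0.0244), (array([0.5962, 0.0609]), 0.0257)]
yellow (0.5988, -0.0328) [(array([ 0.5991, -0.0331]), 0.0245), (array([ 0.599 , -0.0337]), 0.027)]
red (0.6008, -0.1279) [(array([ 0.6005, -0.1284]), 0.0236), (array([ 0.6002, -0.1279]), 0.0259)]
```

```bash
sed -i 's/r=.026\*/r=.040*/' h.py
python3 - <<'E'
from h import *
for c in SEAT: print(c,SEAT[c],[ring(dict(np.load(f)),c,SEAT[c]) for f in ('w1.npz','w2.npz')])
E
```

```text
blue (0.5947, 0.1572) [(array([0.5973, 0.1575]), 0.0336), (array([0.5977, 0.1578]), 0.0336)]
green (0.5969, 0.0621) [(array([0.5994, 0.0621]), 0.0336), (array([0.6001, 0.0623]), 0.0337)]
yellow (0.5988, -0.0328) [(array([ 0.6014, -0.033 ]), 0.0339), (array([ 0.6024, -0.0329]), 0.034)]
red (0.6008, -0.1279) [(array([ 0.6031, -0.1284]), 0.0337), (array([ 0.6049, -0.1283]), 0.0339)]
```

```bash

python3 - <<'E'
from h import *
t=dict(np.load('t1.npz'))
for c in SEAT:
    try: print(c,SEAT[c],ring(t,c,SEAT[c]))
    except Exception as e: print(c,e)
C=cloud(t); 
w=dict(np.load('w1.npz'));D=cloud(w)
print('deck z top',np.median(C[228:238,245:390,2]),'wrist',np.median(D[200:215,150:500,2]), 'table wrist',np.median(D[40:80,520:600,2]))
# deck edges: near edge and far edge at x
for y in (.11,.015,-.08):
    for nm,s in (('top',t),('w1',w)):
        g=[]
        xs=np.arange(.53,.67,.0005)
        v=np.array([cv2.remap(s['pixels'].max(2),np.float32([[proj(s,(x,y,.02))[0]]]),np.float32([[proj(s,(x,y,.02))[1]]]),cv2.INTER_LINEAR)[0,0] for x in xs]).astype(float)
        d=np.diff(cv2.GaussianBlur(v.reshape(-1,1),(1,9),0).ravel());i=d[:50].argmax()
        print(nm,y,'near edge x',xs[i],'jump',d[i].round(1),'far',xs[np.abs(d[-80:]).argmax()+len(d)-80])
E
```

```text
blue (0.5947, 0.1572) (array([0.5948, 0.157 ]), 0.0318)
green (0.5969, 0.0621) (array([0.5967, 0.062 ]), 0.0312)
yellow (0.5988, -0.0328) (array([ 0.6257, -0.0384]), 0.0047)
red (0.6008, -0.1279) (array([ 0.6143, -0.1304]), 0.0216)
deck z top 0.5436071286365439 wrist 0.020853496776300967 table wrist 0.000512819659818281
top 0.11 near edge x 0.5459999999999983 jump 7.8 far 0.6674999999999849
w1 0.11 near edge x 0.548499999999998 jump 16.8 far 0.656999999999986
top 0.015 near edge x 0.5469999999999982 jump 0.4 far 0.656999999999986
w1 0.015 near edge x 0.5504999999999978 jump 14.2 far 0.6589999999999858
top -0.08 near edge x 0.5364999999999993 jump 0.5 far 0.6314999999999888
w1 -0.08 near edge x 0.5524999999999975 jump 3.7 far 0.6609999999999856
```

```bash
cat >> h.py <<'E'
def overlay(im,half,off,ang):
    n=im.shape[0];k=(n-1)/(2*half*1e3);a=np.radians(ang);ca,sa=np.cos(a),np.sin(a)
    def px(P): # collar frame mm->px
        X=off[0]+P[:,0]*ca-P[:,1]*sa;Y=off[1]+P[:,0]*sa+P[:,1]*ca
        return np.int32(np.round(np.c_[(n-1)/2-Y*k,(n-1)/2-X*k]))
    t=np.linspace(0,2*np.pi,200);o=np.c_[28*np.cos(t),np.clip(28*np.sin(t),-23,23)];b=np.c_[np.minimum(13.5*np.cos(t),8.5),13.5*np.sin(t)]
    cv2.polylines(im,[px(o)],True,(255,255,255));cv2.polylines(im,[px(b)],True,(255,255,255));return im
E
python3 - <<'E'
from h import *
s=dict(np.load('w2.npz'))
G=dict(red=(.4515,-.260),yellow=(.4436,-.116),blue=(.438,.0332),green=(.4446,.1275))
A=dict(red=-60.9,yellow=-37.6,blue=-75.9,green=-37.4);r=[]
for c in G:
    im=rect(s,*G[c],.022,half=.035,n=381);r.append(cv2.resize(overlay(im,.035,(0,0),A[c]),(300,300)))
cv2.imwrite('pics/co2.png',np.vstack([np.hstack(r[:2]),np.hstack(r[2:])]))
E
```

```text
(no output)
```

View pics/co2.png

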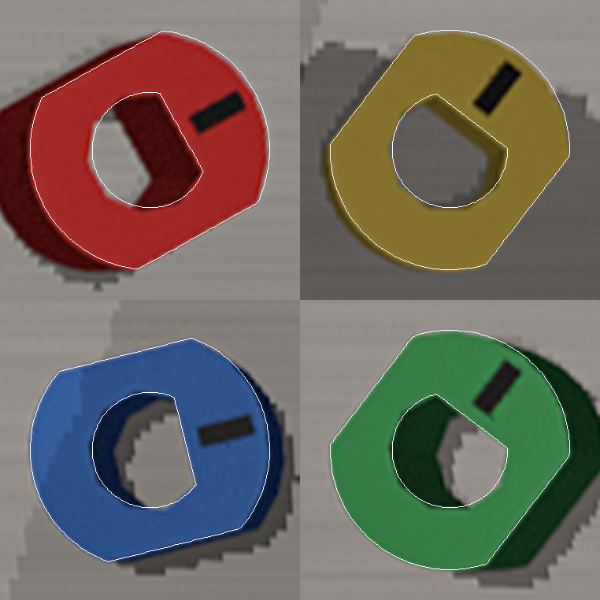

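```bash
python3 -c "
from h import *
go(([.437,.033,.14],104))"
```

```text
t 20.25 p [ 0.499  -0.062   0.2487] yc 179.6 open 65.0 q6 -1.82
  [[-0.00,12.60,0.01],[-1.254,2.172,1.892]]  dist 157mm q6~-0.17
```

Call:
send_rows:
  plan:
    - [[0,1.7,0],[-0.2,0.3,0.4],70]
    - [[0,3.4,0],[-0.5,0.6,0.8],70]
    - [[0,5.1,0],[-0.8,1,1.2],70]
    - [[0,6.8,0],[-1.1,1.5,1.6],70]
    - [[0,8.5,0],[-1.25,2.1,1.89],70]

```text
clock: 20.88
tcp_pos: [0.4366, 0.0337, 0.1428]
tcp_rot: [[0.62, 0.001, 0.784], [-0.784, -0.0, 0.62], [0.001, -1.0, 0.001]]
wrist_force: [0.7, -0.4, -0.9]
opening: 0.0701
```

Call:
send_rows:
  plan:
    - [[0,1.7,0],[0,0,0],70]
    - [[0,3.4,0],[0,0,0],70]
    - [[0,4.1,0],[0,0,0],70]
    - [[0,4.1,0],[0,0,0],70]
    - [[0,4.1,0],[0,0,0],70]

```text
clock: 21.5
tcp_pos: [0.4366, 0.0326, 0.1433]
tcp_rot: [[0.245, -0.0, 0.97], [-0.97, -0.0, 0.245], [0.0, -1.0, -0.0]]
wrist_force: [-0.7, -0.6, -0.5]
opening: 0.0699
```

```bash
cat >> h.py <<'E'
def fitcol(s,near,c,ang,z=.022,save=None,half=.035):
    """refine collar centre/angle from the mark in a rectified crop"""
    im=rect(s,*near,z,half=half,n=381);best=None
    for a,off,th,wh in mark(im,60,half=half):
        if 10<max(wh)<14.5 and min(wh)<6.5:
            d=(th-ang+90)%180-90;A=ang+d;q=np.array(off)-18.2*np.array([np.cos(np.radians(A)),np.sin(np.radians(A))])
            if best is None or np.hypot(*q)<np.hypot(*best[0]): best=(q,A)
    if best is None: print(c,'no mark',mark(im,60,half=half));q,A=(0,0),ang
    else: q,A=best
    ctr=np.array(near)+np.array(q)/1e3
    if save: cv2.imwrite(save,overlay(im.copy(),half,q,A))
    print(c,'centre',np.round(ctr,4),'ang',round(A,1));return ctr,A
E
python3 -c "
from h import *
s=viewer.snapshot('wrist');cv2.imwrite('pics/w3.png',s['pixels']);np.savez('w3.npz',**s)
go()
fitcol(s,(.438,.0332),'blue',-75.9,save='pics/b3.png')
for c in SEAT:
  try: print(c,ring(s,c,SEAT[c]))
  except Exception as e: print(c,'-')
"
```

```text
t 21.55 p [0.4365 0.0325 0.1433] yc 104.1 open 70.2 q6 -0.32
blue centre [0.4379 0.0326] ang -76.3
blue (array([0.5951, 0.1573]), 0.0302)
green (array([0.599 , 0.0607]), 0.0331)
yellow (array([ 0.6025, -0.0323]), 0.0321)
red (array([ 0.6338, -0.135 ]), 0.0025)
```

View pics/w3.png

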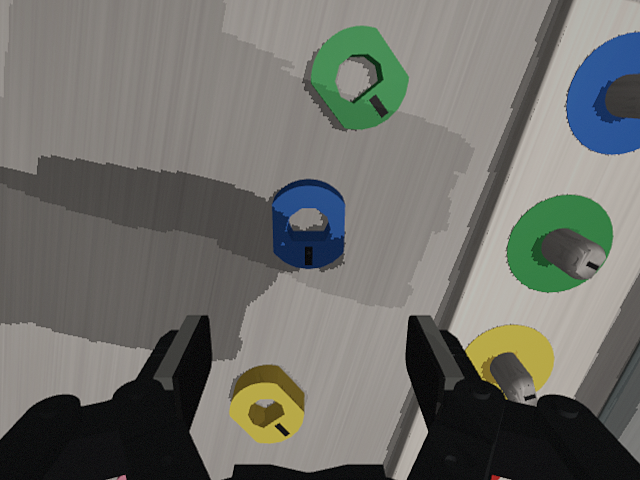

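View pics/b3.png

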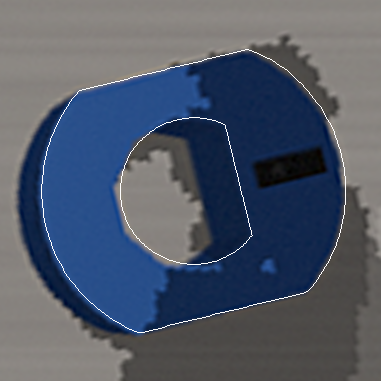

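The rectified fit shows the blue collar at (0.438, 0.033), mark at -76°. The wrist camera gives the same value at two yaws, while the top camera is about 3 mm off in x. I'll use the wrist camera's numbers and grasp.

```bash
sed -i '/^SEAT=/d' h.py; sed -i '1a SEAT=dict(blue=(.5973,.1575),green=(.5994,.0621),yellow=(.6014,-.0330),red=(.6031,-.1284));SANG=dict(blue=21.7,green=-11,yellow=34.5,red=36.9)' h.py
python3 -c "
from h import *
go(([.4379,.0326,.003],103.7))"
```

```text
t 21.55 p [0.4365 0.0325 0.1433] yc 104.1 open 70.2 q6 -0.32
  [[0.00,0.07,0.00],[0.005,2.806,0.027]]  dist 140mm q6~-0.16
```

Call:
send_rows:
  plan:
    - [[0,0,0],[0,0.8,0.03],70]
    - [[0,0,0],[0,1.6,0.03],70]
    - [[0,0,0],[0,2.3,0.03],70]
    - [[0,0,0],[0,2.8,0.03],70]
    - [[0,0,0],[0,2.8,0.03],70]

```text
clock: 22.18
tcp_pos: [0.4372, 0.0327, 0.0022]
tcp_rot: [[0.243, -0.003, 0.97], [-0.97, 0.0, 0.243], [-0.001, -1.0, -0.003]]
wrist_force: [-0.0, -0.5, 1.2]
opening: 0.0699
```

Call:
send_rows:
  grip_force: 50
  plan:
    - [[0,0,0],[0,0,0],40]
    - [[0,0,0],[0,0,0],40]
    - [[0,0,0],[0,0,0],40]
    - [[0,0,0],[0,0,0],40]
    - [[0,0,0],[0,-0.4,0],40]

```text
clock: 22.8
tcp_pos: [0.4376, 0.0326, 0.0237]
tcp_rot: [[0.243, -0.001, 0.97], [-0.97, -0.0, 0.243], [-0.0, -1.0, -0.001]]
wrist_force: [0.7, 0.4, 0.6]
opening: 0.0444
```

Call:
send_rows:
  plan:
    - [[0,0,0],[0,-1,0],40]
    - [[0,0,0],[0,-1.5,0],40]
    - [[0,0,0],[0,-1.8,0],40]
    - [[0,0,0],[0,-1.8,0],40]
    - [[0,0,0],[0,-1.8,0],40]

```text
clock: 23.42
tcp_pos: [0.4376, 0.0327, 0.1132]
tcp_rot: [[0.243, -0.0, 0.97], [-0.97, -0.0, 0.243], [0.0, -1.0, -0.0]]
wrist_force: [0.3, -0.2, -0.3]
opening: 0.0446
```

```bash
python3 -c "
from h import *
s=viewer.snapshot('wrist');cv2.imwrite('pics/w4.png',s['pixels']);np.savez('w4.npz',**s)
go()
"
```

```text
t 23.48 p [0.4375 0.0327 0.113 ] yc 104.0 open 44.6 q6 -0.32
```

View pics/w4.png

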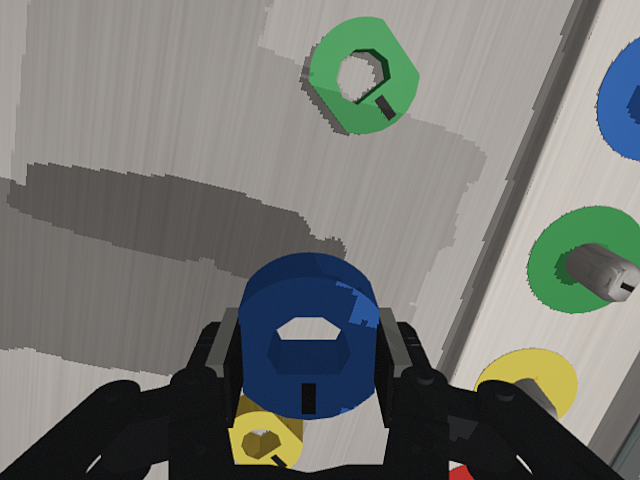

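The blue collar is held square and centred, with its mark at pixel (308,398). Checking its centre against the TCP.

```bash
python3 -c "
from h import *
s=dict(np.load('w4.npz'))
im=rect(s,.4375,.0327,.1325,half=.035,n=381);
for t in (30,40,50): print(mark(im,t,half=.035))
s2=dict(s)
import h
c,a=None,None
z=.1325
best=[m for m in mark(im,40,half=.035) if 9<max(m[3])<15 and min(m[3])<7]
print(best)
if best:
  A=best[0][2]-180 if best[0][2]>90 else best[0][2];q=np.array(best[0][1])-18.2*np.array([np.cos(np.radians(A)),np.sin(np.radians(A))]);print(q,A)
  cv2.imwrite('pics/h4.png',overlay(im,.035,q,A))
go(([.5973,.1575,.14],201.4),([.5973,.1575,.062],201.4))
"
```

```text
[(15050, [-27.100000381469727, -18.299999237060547], 92.8, [16.6, 43.3]), (6602, [28.899999618530273, -2.0], 112.0, [11.9, 43.2]), (1723, [5.0, -16.299999237060547], 104.0, [4.6, 12.7]), (1424, [31.299999237060547, 15.0], 123.7, [4.7, 16.1])]
[(15311, [-27.0, -18.200000762939453], 92.9, [16.6, 43.7]), (6760, [28.899999618530273, -1.899999976158142], 111.9, [11.9, 43.7]), (1789, [5.0, -16.299999237060547], 103.9, [4.7, 12.8]), (1527, [31.299999237060547, 14.899999618530273], 123.5, [4.8, 16.3])]
[(15495, [-27.0, -18.0], 92.9, [16.6, 43.8]), (6879, [28.799999237060547, -1.7999999523162842], 111.8, [12.0, 43.8]), (1852, [5.0, -16.299999237060547], 103.8, [4.9, 13.0]), (1616, [31.299999237060547, 14.899999618530273], 123.7, [4.9, 16.3])]
[(1789, [5.0, -16.299999237060547], 103.9, [4.7, 12.8])]
[0.62784963 1.36704073] -76.1
t 23.48 p [0.4375 0.0327 0.113 ] yc 104.0 open 44.6 q6 -0.32
  [[0.00,-16.23,-0.01],[-1.646,-0.543,3.707]]  dist 205mm q6~-1.69
  [[0.00,-16.23,-0.01],[-1.646,1.017,3.708]]  dist 209mm q6~-1.69
```

View pics/h4.png

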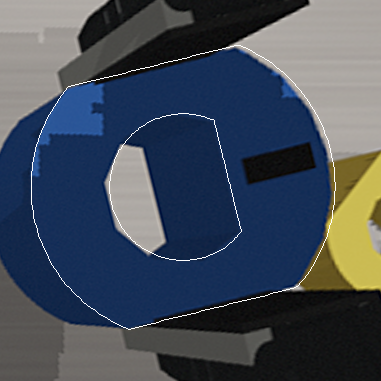

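Call:
send_rows:
  plan:
    - [[0,-1.7,0],[-0.2,-0.2,0.4],40]
    - [[0,-3.4,0],[-0.5,-0.3,1],40]
    - [[0,-5.1,0],[-0.8,-0.3,1.6],40]
    - [[0,-6.8,0],[-1.1,-0.3,2.3],40]
    - [[0,-8.5,0],[-1.4,-0.3,3],40]

```text
clock: 24.1
tcp_pos: [0.5668, 0.1378, 0.1273]
tcp_rot: [[0.909, -0.002, 0.416], [-0.416, -0.0, 0.909], [-0.001, -1.0, -0.001]]
wrist_force: [0.5, -0.1, -1.2]
opening: 0.045
```

```bash
python3 -c "
from h import *
go(([.5987,.157,.1],201.6))"
```

```text
t 24.1 p [0.5668 0.1378 0.1273] yc 155.4 open 45.0 q6 -1.02
  [[0.00,-7.70,-0.02],[0.420,0.545,0.616]]  dist 46mm q6~-1.69
```

Call:
send_rows:
  plan:
    - [[0,-1.7,0],[0.1,0.1,0.2],40]
    - [[0,-3.4,0],[0.2,0.2,0.4],40]
    - [[0,-5.1,0],[0.42,0.3,0.6],40]
    - [[0,-6.8,0],[0.42,0.4,0.62],40]
    - [[0,-7.7,0],[0.42,0.5,0.62],40]

```text
clock: 24.72
tcp_pos: [0.5981, 0.1562, 0.1018]
tcp_rot: [[0.93, -0.002, -0.367], [0.367, -0.0, 0.93], [-0.002, -1.0, 0.0]]
wrist_force: [0.5, -0.2, -1.1]
opening: 0.0448
```

Call:
send_rows:
  plan:
    - [[0,0,0],[0,0,0],40]
    - [[0,0,0],[0,0,0],40]
    - [[0,0,0],[0,0,0],40]
    - [[0,0,0],[0,0,0],40]
    - [[0,0,0],[0,0,0],40]

```text
clock: 25.35
tcp_pos: [0.5984, 0.1562, 0.1035]
tcp_rot: [[0.932, 0.0, -0.362], [0.362, -0.0, 0.932], [0.0, -1.0, -0.0]]
wrist_force: [-0.7, -0.3, -1.8]
opening: 0.0447
```

```bash
python3 -c "
from h import *
s=viewer.snapshot('wrist');cv2.imwrite('pics/w5.png',s['pixels']);np.savez('w5.npz',**s)
go(([.5987,.157,.1],201.6))"
```

```text
t 25.4 p [0.5984 0.1562 0.1035] yc -158.8 open 44.6 q6 -1.79
  [[0.00,-0.06,0.00],[0.012,0.070,0.013]]  dist 4mm q6~-1.69
```

View pics/w5.png

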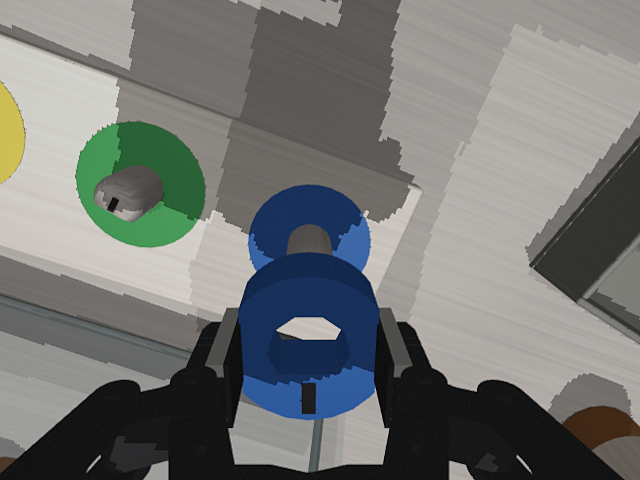

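Aligned: the blue ring's centre column is ≈309 and the collar's is ≈309. Descending in stages.

Call:
send_rows:
  plan:
    - [[0,0,0],[0.01,0.4,0.01],40]
    - [[0,0,0],[0.01,0.7,0.01],40]
    - [[0,0,0],[0.01,0.9,0.01],40]
    - [[0,0,0],[0.01,1.0,0.01],40]
    - [[0,0,0],[0.01,1.1,0.01],40]

```text
clock: 26.02
tcp_pos: [0.5979, 0.1566, 0.0482]
tcp_rot: [[0.932, -0.002, -0.363], [0.363, -0.001, 0.932], [-0.002, -1.0, 0.0]]
wrist_force: [-6.3, -2.5, 1.8]
opening: 0.0447
```

Call:
send_rows:
  plan:
    - [[0,0,0],[0,0.04,0],40]
    - [[0,0,0],[0,0.1,0],40]
    - [[0,0,0],[0,0.14,0],40]
    - [[0,0,0],[0,0.18,0],40]
    - [[0,0,0],[0,0.2,0],40]

```text
clock: 26.65
tcp_pos: [0.5976, 0.1566, 0.0384]
tcp_rot: [[0.932, -0.002, -0.362], [0.362, -0.001, 0.932], [-0.003, -1.0, 0.0]]
wrist_force: [-6.8, -1.9, 2.9]
opening: 0.0445
```

Call:
send_rows:
  plan:
    - [[0,0,0],[-0.02,0.05,0],40]
    - [[0,0,0],[-0.02,0.12,0],40]
    - [[0,0,0],[-0.02,0.2,0],40]
    - [[0,0,0],[-0.02,0.26,0],40]
    - [[0,0,0],[-0.02,0.29,0],40]

```text
clock: 27.28
tcp_pos: [0.5975, 0.1564, 0.0246]
tcp_rot: [[0.932, -0.0, -0.362], [0.362, -0.0, 0.932], [-0.001, -1.0, 0.0]]
wrist_force: [-10.8, -4.3, 24.0]
opening: 0.0442
```

Call:
send_rows:
  plan:
    - [[0,0,0],[0,0,0],60]
    - [[0,0,0],[0,0,0],60]
    - [[0,0,0],[0,-0.5,0],60]
    - [[0,0,0],[0,-1.2,0],60]
    - [[0,0,0],[0,-2,0],65]

```text
clock: 27.9
tcp_pos: [0.5979, 0.1565, 0.1245]
tcp_rot: [[0.932, -0.0, -0.362], [0.362, -0.0, 0.932], [-0.0, -1.0, -0.0]]
wrist_force: [0.6, 0.3, -0.3]
opening: 0.065
```

```bash
python3 -c "
from h import *
s=viewer.snapshot('wrist');cv2.imwrite('pics/w6.png',s['pixels']);np.savez('w6.npz',**s)
go()
D=cloud(s)
m=colmask(s['pixels'],'blue',120)>0
P=D[m];k=(P[:,2]>.03)&(P[:,2]<.08);print(np.percentile(P[k,2],[10,50,90]),k.sum())
print(fitcol(s,SEAT['blue'],'blue',21.7,z=.042,save='pics/b6.png'))"
```

```text
t 27.95 p [0.5998 0.157  0.13  ] yc -158.7 open 65.1 q6 -1.79
[0.04158289 0.04274291 0.04358997] 5436
blue centre [0.6005 0.1586] ang 20.5
(array([0.60045257, 0.15862623]), 20.499999999999996)
```

View pics/w6.png

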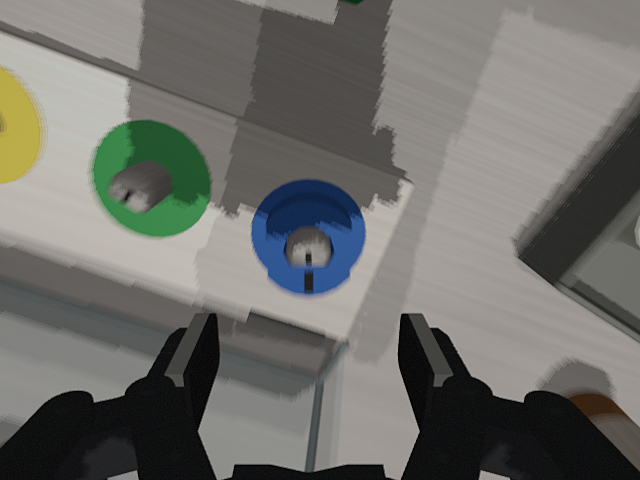

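View pics/b6.png

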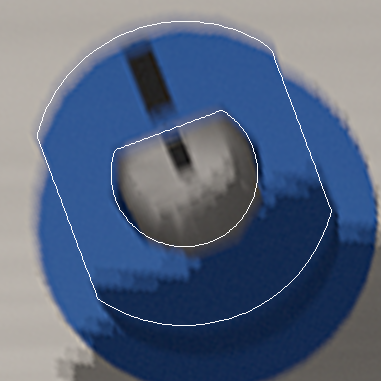

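Blue is fully home: its top face is at z=0.0427 and its mark lines up with the spindle's. During insertion the force showed the true axis about 1.5 mm to -x of my estimate, and I'll use that from here on. Green is next.

```bash
python3 -c "
from h import *
go(([.4443,.1272,.14],142.6))"
```

```text
t 27.95 p [0.5998 0.157  0.13  ] yc -158.7 open 65.1 q6 -1.79
  [[-0.02,9.78,0.07],[-3.113,-0.222,0.573]]  dist 159mm q6~-0.64
```

Call:
send_rows:
  plan:
    - [[0,1.7,0],[-0.8,-0.2,0.15],70]
    - [[0,3.4,0],[-1.6,-0.2,0.3],70]
    - [[0,5.1,0],[-2.4,-0.2,0.45],70]
    - [[0,6.8,0],[-3.1,-0.2,0.57],70]
    - [[0,8.5,0],[-3.1,-0.2,0.57],70]

```text
clock: 28.58
tcp_pos: [0.4412, 0.1267, 0.1341]
tcp_rot: [[0.865, -0.0, 0.501], [-0.501, -0.0, 0.865], [-0.0, -1.0, -0.0]]
wrist_force: [1.3, -0.2, 0.5]
opening: 0.0705
```

Call:
send_rows:
  plan:
    - [[0,1.3,0],[0,0,0],70]
    - [[0,1.3,0],[0,0,0],70]
    - [[0,1.3,0],[0,0,0],70]
    - [[0,1.3,0],[0,0,0],70]
    - [[0,1.3,0],[0,0,0],70]

```text
clock: 29.2
tcp_pos: [0.443, 0.1269, 0.1339]
tcp_rot: [[0.793, 0.0, 0.609], [-0.609, -0.0, 0.793], [0.0, -1.0, -0.0]]
wrist_force: [-0.5, -0.3, -0.3]
opening: 0.0697
```

```bash
python3 -c "
from h import *
s=viewer.snapshot('wrist');cv2.imwrite('pics/w7.png',s['pixels']);np.savez('w7.npz',**s)
c,a=fitcol(s,(.4446,.1275),'green',-37.4,save='pics/g7.png')
go((list(c)+[.003],a+180))"
```

```text
green centre [0.4446 0.1267] ang -37.0
t 29.25 p [0.443  0.1269 0.1339] yc 142.5 open 70.1 q6 -0.78
  [[0.00,-0.09,0.00],[0.028,2.617,0.016]]  dist 131mm q6~-0.65
```

View pics/g7.png

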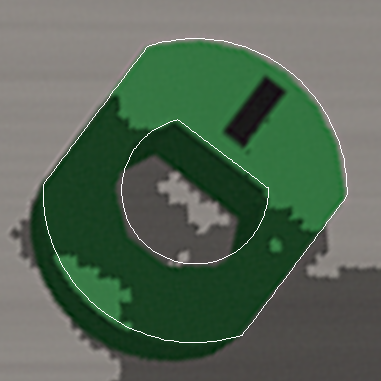

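Call:
send_rows:
  plan:
    - [[0,0,0],[0.03,0.8,0.02],70]
    - [[0,0,0],[0.03,1.6,0.02],70]
    - [[0,0,0],[0.03,2.2,0.02],70]
    - [[0,0,0],[0.03,2.62,0.02],70]
    - [[0,0,0],[0.03,2.62,0.02],60]

```text
clock: 29.88
tcp_pos: [0.4442, 0.1267, 0.0018]
tcp_rot: [[0.793, -0.003, 0.609], [-0.609, -0.0, 0.793], [-0.002, -1.0, -0.002]]
wrist_force: [0.3, 0.2, 0.5]
opening: 0.0604
```

Call:
send_rows:
  plan:
    - [[0,0,0],[0,0,0],40]
    - [[0,0,0],[0,0,0],40]
    - [[0,0,0],[0,0,0],40]
    - [[0,0,0],[0,0,0],40]
    - [[0,0,0],[0,-0.4,0],40]

```text
clock: 30.5
tcp_pos: [0.4444, 0.1267, 0.0227]
tcp_rot: [[0.793, -0.001, 0.609], [-0.609, -0.0, 0.793], [-0.001, -1.0, -0.001]]
wrist_force: [-0.0, -0.4, 0.2]
opening: 0.0446
```

Call:
send_rows:
  plan:
    - [[0,0,0],[0,-1,0],40]
    - [[0,0,0],[0,-1.5,0],40]
    - [[0,0,0],[0,-1.8,0],40]
    - [[0,0,0],[0,-1.8,0],40]
    - [[0,0,0],[0,-1.8,0],40]

```text
clock: 31.12
tcp_pos: [0.4445, 0.1267, 0.1125]
tcp_rot: [[0.793, -0.001, 0.609], [-0.609, -0.0, 0.793], [-0.0, -1.0, -0.0]]
wrist_force: [0.4, -0.8, -0.3]
opening: 0.0453
```

```bash
cat >> h.py <<'E'
def held(s,c,save):
    o=sensors.observe();p=np.array(o['tcp_pos']);R=np.array(o['tcp_rot']);yc=np.degrees(np.arctan2(-R[1,0],-R[0,0]))
    near=p[:2]
    ctr,A=fitcol(s,near,c,yc-180,z=p[2]+.0195,save=save)
    d=ctr-near;cd=-R[:2,0];z=R[:2,2];print('held: cam-dir',round(d@cd*1e3,2),'jaw',round(d@z*1e3,2),'angle-yc+180',round((A-yc+180+180)%360-180,1))
E
python3 -c "
from h import *
s=viewer.snapshot('wrist');cv2.imwrite('pics/w8.png',s['pixels']);np.savez('w8.npz',**s)
held(s,'green','pics/g8.png')
go(([.598,.0615,.1],169))"
```

```text
green centre [0.4447 0.1286] ang -38.9
held: cam-dir 0.99 jaw 1.67 angle-yc+180 -1.3
t 31.18 p [0.4444 0.1267 0.1122] yc 142.4 open 44.9 q6 -0.78
  [[0.01,-4.43,-0.01],[3.230,0.242,0.838]]  dist 167mm q6~-1.28
```

View pics/w8.png

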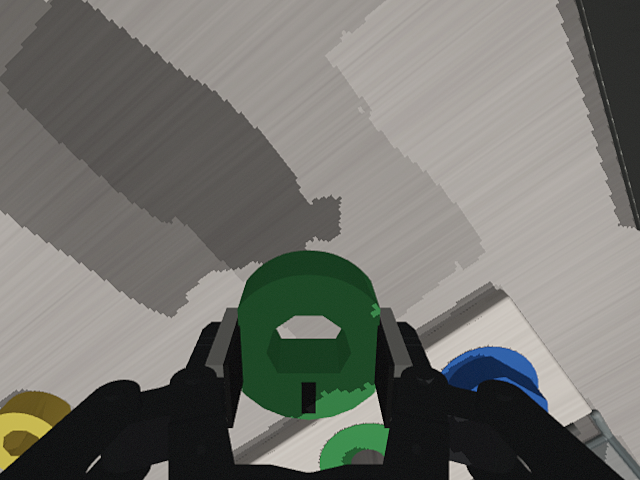

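Green is held the same way as blue was, with its mark at pixel (308,398). Moving over the green spindle.

Call:
send_rows:
  plan:
    - [[0,-1,0],[0.7,0,0.2],40]
    - [[0,-2,0],[1.4,0,0.4],40]
    - [[0,-3,0],[2.1,0,0.6],40]
    - [[0,-4,0],[2.8,0,0.8],40]
    - [[0,-4.43,0],[3.23,0.1,0.84],40]

```text
clock: 31.8
tcp_pos: [0.5996, 0.061, 0.1068]
tcp_rot: [[0.982, -0.001, 0.188], [-0.188, -0.0, 0.982], [-0.001, -1.0, -0.0]]
wrist_force: [-0.1, 0.2, -0.2]
opening: 0.0448
```

Call:
send_rows:
  plan:
    - [[0,0,0],[0,0,0],40]
    - [[0,0,0],[0,0,0],40]
    - [[0,0,0],[0,0,0],40]
    - [[0,0,0],[0,0,0],40]
    - [[0,0,0],[0,0,0],40]

```text
clock: 32.42
tcp_pos: [0.5983, 0.0618, 0.1081]
tcp_rot: [[0.982, 0.0, 0.19], [-0.19, -0.0, 0.982], [0.0, -1.0, -0.0]]
wrist_force: [0.6, 0.2, 0.3]
opening: 0.0448
```

```bash
python3 -c "
from h import *
s=viewer.snapshot('wrist');cv2.imwrite('pics/w9.png',s['pixels'])
go(([.598,.0615,.055],169),([.598,.0615,.025],169))"
```

```text
t 32.48 p [0.5983 0.0618 0.1081] yc 169.0 open 45.1 q6 -1.39
  [[0.00,0.01,0.00],[-0.004,1.061,-0.007]]  dist 53mm q6~-1.28
  [[0.00,0.01,0.00],[-0.004,1.661,-0.007]]  dist 83mm q6~-1.28
```

View pics/w9.png

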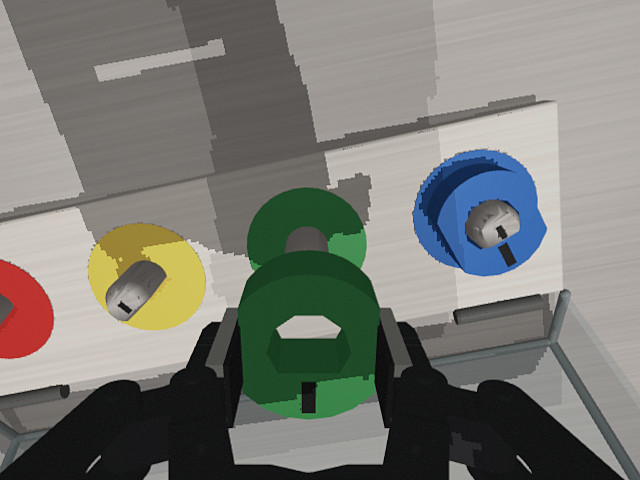

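Call:
send_rows:
  plan:
    - [[0,0,0],[0,0.4,-0.03],40]
    - [[0,0,0],[0,0.7,-0.03],40]
    - [[0,0,0],[0,0.95,-0.03],40]
    - [[0,0,0],[0,1.1,-0.03],40]
    - [[0,0,0],[0,1.2,-0.03],40]

```text
clock: 33.1
tcp_pos: [0.5982, 0.0602, 0.0475]
tcp_rot: [[0.982, -0.0, 0.19], [-0.19, -0.0, 0.982], [-0.0, -1.0, -0.0]]
wrist_force: [-0.2, 0.7, -0.7]
opening: 0.0451
```

Call:
send_rows:
  plan:
    - [[0,0,0],[0,0.05,0],40]
    - [[0,0,0],[0,0.1,0],40]
    - [[0,0,0],[0,0.15,0],40]
    - [[0,0,0],[0,0.2,0],40]
    - [[0,0,0],[0,0.2,0],40]

```text
clock: 33.72
tcp_pos: [0.598, 0.0602, 0.0377]
tcp_rot: [[0.982, -0.0, 0.19], [-0.19, -0.0, 0.982], [-0.0, -1.0, -0.0]]
wrist_force: [0.0, -0.1, -0.8]
opening: 0.045
```

No contact force, so it is going on cleanly.

Call:
send_rows:
  plan:
    - [[0,0,0],[0,0.08,0],40]
    - [[0,0,0],[0,0.16,0],40]
    - [[0,0,0],[0,0.23,0],40]
    - [[0,0,0],[0,0.28,0],40]
    - [[0,0,0],[0,0.28,0],40]

```text
clock: 34.35
tcp_pos: [0.5981, 0.0601, 0.0238]
tcp_rot: [[0.982, -0.0, 0.19], [-0.19, -0.0, 0.982], [-0.0, -1.0, -0.0]]
wrist_force: [0.8, 0.2, -1.3]
opening: 0.0449
```

Call:
send_rows:
  plan:
    - [[0,0,0],[0,0,0],60]
    - [[0,0,0],[0,0,0],60]
    - [[0,0,0],[0,-0.5,0],60]
    - [[0,0,0],[0,-1.2,0],60]
    - [[0,0,0],[0,-2,0],65]

```text
clock: 34.98
tcp_pos: [0.5978, 0.0601, 0.1246]
tcp_rot: [[0.982, -0.001, 0.19], [-0.19, -0.0, 0.982], [-0.001, -1.0, -0.0]]
wrist_force: [1.1, 0.9, 1.0]
opening: 0.0649
```

```bash
cat >> h.py <<'E'
def home(s,c):
    D=cloud(s);m=(colmask(s['pixels'],c,120)>0)&(np.hypot(D[...,0]-SEAT[c][0],D[...,1]-SEAT[c][1])<.035)
    z=D[m][:,2];z=z[z>.028];print(c,'face z',np.round(np.percentile(z,[10,50,90]),4) if len(z) else None,len(z))
E
python3 -c "
from h import *
s=viewer.snapshot('wrist');cv2.imwrite('pics/w10.png',s['pixels']);np.savez('w10.npz',**s)
home(s,'green');home(s,'blue');fitcol(s,SEAT['green'],'green',-11,z=.042)
s=viewer.snapshot('top');cv2.imwrite('pics/t10.png',s['pixels'])
go(([.4433,-.116,.14],142.4))"
```

```text
green face z [0.042  0.0428 0.0437] 4582
blue face z [0.0394 0.0427 0.0436] 6199
green centre [0.6003 0.0611] ang -11.6
t 35.08 p [0.5998 0.0602 0.1279] yc 169.0 open 65.2 q6 -1.39
  [[-0.02,4.44,0.06],[-2.400,-0.262,-4.055]]  dist 236mm q6~-1.17
```

View pics/w10.png

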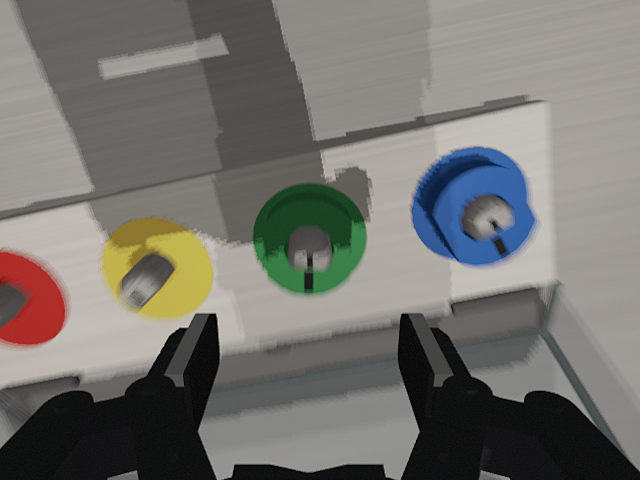

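Green is home (face z 0.0428, marks in line). Yellow next.

Call:
send_rows:
  plan:
    - [[0,0.9,0],[-0.5,-0.2,-0.8],70]
    - [[0,1.8,0],[-1,-0.25,-1.6],70]
    - [[0,2.7,0],[-1.5,-0.25,-2.5],70]
    - [[0,3.6,0],[-2,-0.25,-3.3],70]
    - [[0,4.44,0],[-2.4,-0.25,-4.05],70]

```text
clock: 35.7
tcp_pos: [0.4403, -0.1167, 0.136]
tcp_rot: [[0.79, -0.0, 0.613], [-0.613, 0.0, 0.79], [-0.0, -1.0, -0.0]]
wrist_force: [-0.8, -0.3, 0.9]
opening: 0.0699
```

Call:
send_rows:
  plan:
    - [[0,0,0],[0,0,0],70]
    - [[0,0,0],[0,0,0],70]
    - [[0,0,0],[0,0,0],70]
    - [[0,0,0],[0,0,0],70]
    - [[0,0,0],[0,0,0],70]

```text
clock: 36.33
tcp_pos: [0.442, -0.1154, 0.1364]
tcp_rot: [[0.793, -0.0, 0.61], [-0.61, -0.0, 0.793], [-0.0, -1.0, -0.0]]
wrist_force: [-1.0, -0.2, 0.6]
opening: 0.0702
```

```bash
python3 -c "
from h import *
s=viewer.snapshot('wrist');cv2.imwrite('pics/w11.png',s['pixels']);np.savez('w11.npz',**s)
c,a=fitcol(s,(.4436,-.116),'yellow',-37.6,save='pics/y11.png')
go((list(c)+[.003],a+180))"
```

```text
yellow centre [ 0.4432 -0.116 ] ang -38.1
t 36.38 p [ 0.4419 -0.1155  0.1363] yc 142.4 open 70.1 q6 -1.32
  [[0.00,0.09,-0.00],[0.026,2.667,0.008]]  dist 133mm q6~-1.16
```

View pics/y11.png

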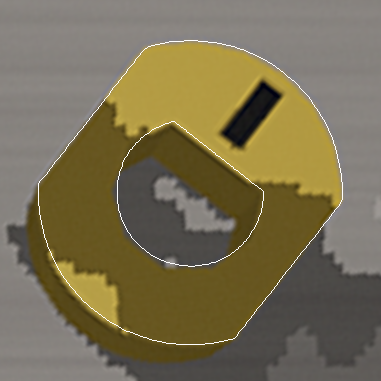

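View pics/w11.png

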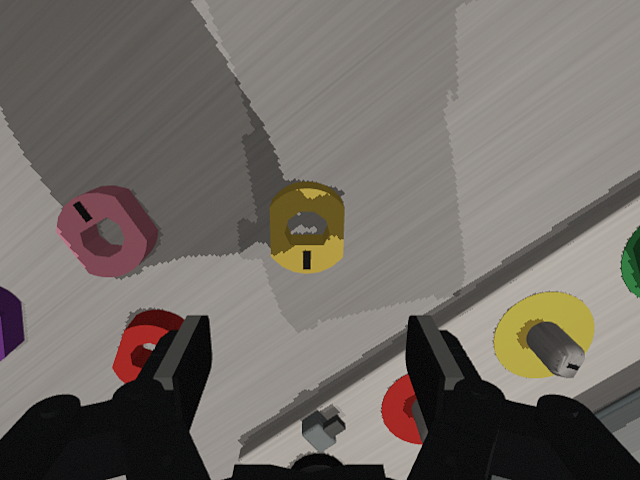

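The fit is good and the yellow collar is at (307,230), between the fingers. Grasping it.

Call:
send_rows:
  plan:
    - [[0,0,0],[0.03,0.8,0.01],70]
    - [[0,0,0],[0.03,1.6,0.01],70]
    - [[0,0,0],[0.03,2.2,0.01],70]
    - [[0,0,0],[0.03,2.67,0.01],70]
    - [[0,0,0],[0.03,2.67,0.01],60]

```text
clock: 37.0
tcp_pos: [0.4427, -0.116, 0.0018]
tcp_rot: [[0.792, -0.003, 0.61], [-0.61, 0.001, 0.792], [-0.003, -1.0, -0.001]]
wrist_force: [-0.2, 0.3, -0.2]
opening: 0.0599
```

Call:
send_rows:
  plan:
    - [[0,0,0],[0,0,0],40]
    - [[0,0,0],[0,0,0],40]
    - [[0,0,0],[0,0,0],40]
    - [[0,0,0],[0,0,0],40]
    - [[0,0,0],[0,-0.4,0],40]

```text
clock: 37.62
tcp_pos: [0.4429, -0.1162, 0.0228]
tcp_rot: [[0.792, -0.001, 0.61], [-0.61, 0.001, 0.792], [-0.001, -1.0, -0.0]]
wrist_force: [0.3, 0.1, -1.2]
opening: 0.0449
```

Call:
send_rows:
  plan:
    - [[0,0,0],[0,-1,0],40]
    - [[0,0,0],[0,-1.5,0],40]
    - [[0,0,0],[0,-1.8,0],40]
    - [[0,0,0],[0,-1.8,0],40]
    - [[0,0,0],[0,-1.8,0],40]

```text
clock: 38.25
tcp_pos: [0.443, -0.1162, 0.1125]
tcp_rot: [[0.792, -0.0, 0.61], [-0.61, 0.0, 0.792], [-0.0, -1.0, -0.0]]
wrist_force: [0.1, 1.0, -2.1]
opening: 0.0449
```

```bash
python3 -c "
from h import *
s=viewer.snapshot('wrist');cv2.imwrite('pics/w12.png',s['pixels']);np.savez('w12.npz',**s)
held(s,'yellow','pics/y12.png')
go(([.600,-.0345,.1],214.7))"
```

```text
yellow centre [ 0.4429 -0.1144] ang -38.0
held: cam-dir 1.13 jaw 1.4 angle-yc+180 -0.4
t 38.3 p [ 0.4429 -0.1162  0.1123] yc 142.4 open 44.9 q6 -1.32
  [[-0.00,-12.05,-0.01],[1.491,0.243,3.212]]  dist 177mm q6~-2.23
```

View pics/w12.png

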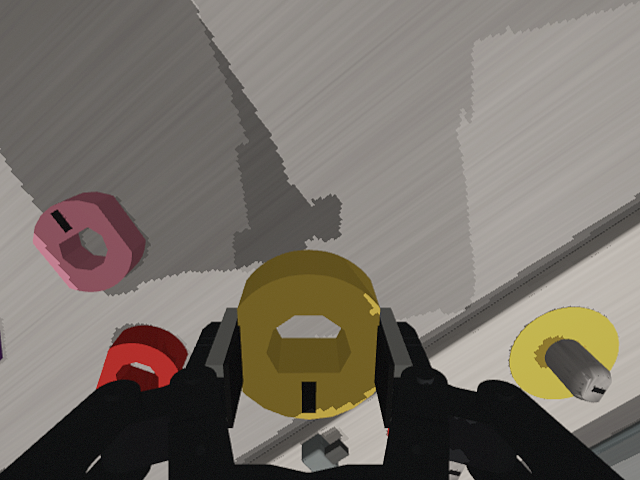

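Call:
send_rows:
  plan:
    - [[0,-1.7,0],[0.2,0,0.45],40]
    - [[0,-3.4,0],[0.4,0,0.9],40]
    - [[0,-5.1,0],[0.7,0,1.5],40]
    - [[0,-6.8,0],[1.1,0.1,2.3],40]
    - [[0,-8.5,0],[1.49,0.1,3.2],40]

```text
clock: 38.92
tcp_pos: [0.6006, -0.0345, 0.1065]
tcp_rot: [[0.972, -0.002, -0.237], [0.237, 0.0, 0.972], [-0.002, -1.0, 0.001]]
wrist_force: [-0.5, -1.6, -0.1]
opening: 0.0445
```

Call:
send_rows:
  plan:
    - [[0,-1.7,0],[0,0,0],40]
    - [[0,-3.4,0],[0,0,0],40]
    - [[0,-3.55,0],[0,0,0],40]
    - [[0,-3.55,0],[0,0,0],40]
    - [[0,-3.55,0],[0,0,0],40]

```text
clock: 39.55
tcp_pos: [0.5998, -0.0352, 0.1077]
tcp_rot: [[0.824, -0.0, -0.567], [0.567, -0.0, 0.824], [-0.0, -1.0, 0.0]]
wrist_force: [-0.4, 0.6, -0.9]
opening: 0.045
```

```bash
python3 -c "
from h import *
s=viewer.snapshot('wrist');cv2.imwrite('pics/w13.png',s['pixels'])
go(([.600,-.0348,.055],214.7))"
```

```text
t 39.6 p [ 0.5998 -0.0351  0.1078] yc -145.4 open 44.9 q6 -2.34
  [[-0.00,-0.02,-0.00],[0.007,1.057,0.004]]  dist 53mm q6~-2.23
```

View pics/w13.png

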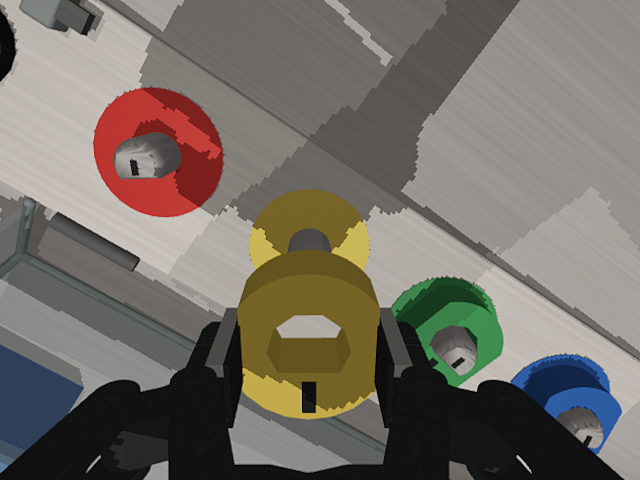

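Call:
send_rows:
  plan:
    - [[0,0,0],[0,0.4,0],40]
    - [[0,0,0],[0,0.7,0],40]
    - [[0,0,0],[0,0.95,0],40]
    - [[0,0,0],[0,1.1,0],40]
    - [[0,0,0],[0,1.2,0],40]

```text
clock: 40.22
tcp_pos: [0.6006, -0.0349, 0.0478]
tcp_rot: [[0.822, 0.001, -0.569], [0.569, -0.0, 0.822], [0.001, -1.0, -0.001]]
wrist_force: [3.5, 1.8, 1.4]
opening: 0.0451
```

Call:
send_rows:
  plan:
    - [[0,0,0],[0,0.05,0],40]
    - [[0,0,0],[0,0.1,0],40]
    - [[0,0,0],[0,0.15,0],40]
    - [[0,0,0],[0,0.2,0],40]
    - [[0,0,0],[0,0.2,0],40]

```text
clock: 40.85
tcp_pos: [0.6005, -0.0349, 0.0381]
tcp_rot: [[0.822, 0.002, -0.569], [0.569, -0.0, 0.822], [0.001, -1.0, -0.001]]
wrist_force: [5.0, 3.3, -1.6]
opening: 0.0448
```

Call:
send_rows:
  plan:
    - [[0,0,0],[0.015,0.06,0],40]
    - [[0,0,0],[0.015,0.14,0],40]
    - [[0,0,0],[0.015,0.21,0],40]
    - [[0,0,0],[0.015,0.27,0],40]
    - [[0,0,0],[0.015,0.28,0],40]

```text
clock: 41.48
tcp_pos: [0.6004, -0.0346, 0.0237]
tcp_rot: [[0.822, -0.0, -0.569], [0.569, -0.0, 0.822], [-0.0, -1.0, 0.0]]
wrist_force: [0.4, 1.3, 3.3]
opening: 0.0449
```

Call:
send_rows:
  plan:
    - [[0,0,0],[0,0,0],60]
    - [[0,0,0],[0,0,0],60]
    - [[0,0,0],[0,-0.5,0],60]
    - [[0,0,0],[0,-1.2,0],60]
    - [[0,0,0],[0,-2,0],65]

```text
clock: 42.1
tcp_pos: [0.6, -0.0346, 0.1246]
tcp_rot: [[0.822, -0.002, -0.569], [0.569, 0.0, 0.822], [-0.001, -1.0, 0.001]]
wrist_force: [-0.1, -0.3, 0.2]
opening: 0.065
```

```bash
python3 -c "
from h import *
s=viewer.snapshot('wrist');cv2.imwrite('pics/w14.png',s['pixels']);np.savez('w14.npz',**s)
home(s,'yellow');home(s,'green');fitcol(s,SEAT['yellow'],'yellow',34.5,z=.042)
s=viewer.snapshot('top');cv2.imwrite('pics/t14.png',s['pixels'])
go(([.4512,-.26,.14],119.1))"
```

```text
yellow face z [0.0409 0.0427 0.0435] 5384
green face z [0.0417 0.0427 0.0435] 2213
yellow no mark [(1255, [15.800000190734863, 10.399999618530273], 34.8, [9.8, 4.5]), (559, [5.300000190734863, 3.700000047683716], 33.8, [6.5, 3.2])]
yellow centre [ 0.6014 -0.033 ] ang 34.5
t 42.2 p [ 0.6019 -0.0349  0.1278] yc -145.3 open 65.2 q6 -2.34
  [[-0.00,15.93,0.06],[-5.040,-0.256,-1.987]]  dist 271mm q6~-1.03
```

View pics/w14.png

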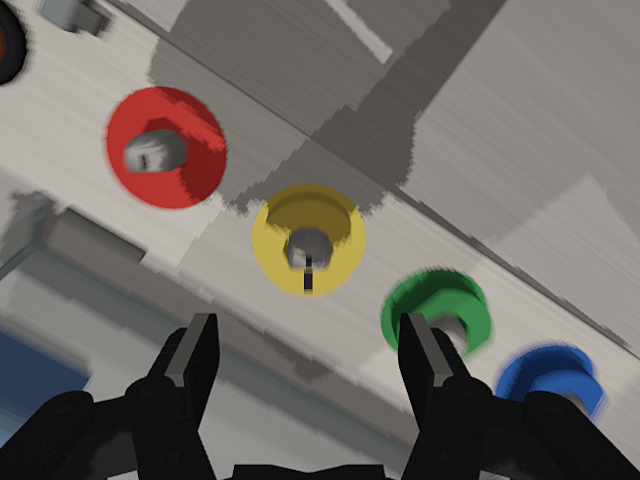

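View pics/t14.png

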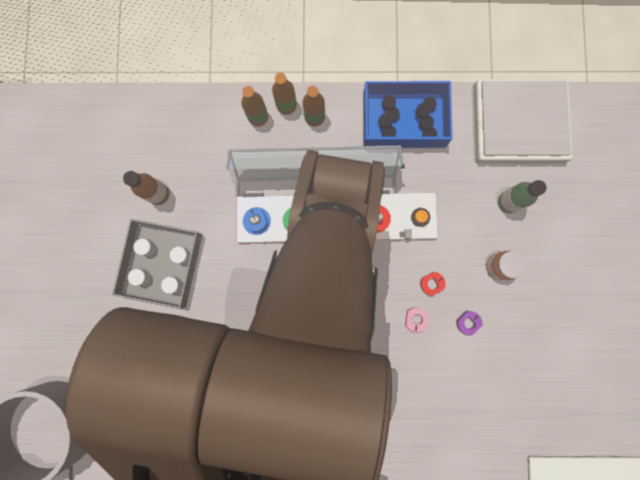

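Yellow is home (face z 0.0427). The last one is the red collar at top-view (433,284), not the pink one at (417,320).

Call:
send_rows:
  plan:
    - [[0,1.7,0],[-1,-0.2,-0.4],70]
    - [[0,3.4,0],[-2,-0.25,-0.8],70]
    - [[0,5.1,0],[-3,-0.25,-1.2],70]
    - [[0,6.8,0],[-4,-0.25,-1.6],70]
    - [[0,8.5,0],[-5,-0.25,-1.98],70]

```text
clock: 42.82
tcp_pos: [0.4499, -0.2595, 0.1359]
tcp_rot: [[0.958, -0.001, 0.286], [-0.286, 0.0, 0.958], [-0.001, -1.0, 0.0]]
wrist_force: [0.5, -0.9, -0.3]
opening: 0.07
```

Call:
send_rows:
  plan:
    - [[0,1.7,0],[0,0,0],70]
    - [[0,3.4,0],[0,0,0],70]
    - [[0,5.1,0],[0,0,0],70]
    - [[0,6.8,0],[0,0,0],70]
    - [[0,7.4,0],[0,0,0],70]

```text
clock: 43.45
tcp_pos: [0.4509, -0.2581, 0.1358]
tcp_rot: [[0.486, -0.001, 0.874], [-0.874, 0.001, 0.486], [-0.001, -1.0, -0.001]]
wrist_force: [-0.5, -0.1, 0.4]
opening: 0.0698
```

Call:
send_rows:
  plan:
    - [[0,0,0],[0,0,0],70]
    - [[0,0,0],[0,0,0],70]
    - [[0,0,0],[0,0,0],70]
    - [[0,0,0],[0,0,0],70]
    - [[0,0,0],[0,0,0],70]

```text
clock: 44.08
tcp_pos: [0.4513, -0.2583, 0.1364]
tcp_rot: [[0.489, 0.0, 0.872], [-0.872, -0.0, 0.489], [0.0, -1.0, -0.0]]
wrist_force: [0.9, -0.2, 0.4]
opening: 0.0701
```

```bash
python3 -c "
from h import *
s=viewer.snapshot('wrist');cv2.imwrite('pics/w15.png',s['pixels']);np.savez('w15.npz',**s)
c,a=fitcol(s,(.4515,-.26),'red',-60.9,save='pics/r15.png')
go((list(c)+[.003],a+180))"
```

```text
red centre [ 0.451  -0.2594] ang -62.1
t 44.12 p [ 0.4513 -0.2583  0.1364] yc 119.3 open 69.7 q6 -1.16
  [[0.00,0.23,0.00],[0.016,2.669,-0.017]]  dist 133mm q6~-1.01
```

View pics/r15.png

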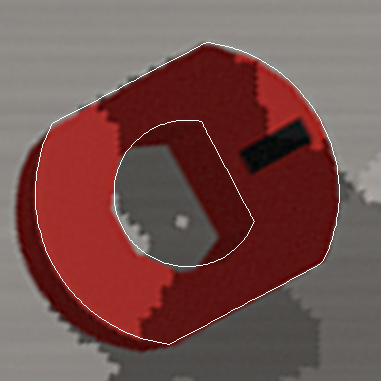

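View pics/w15.png

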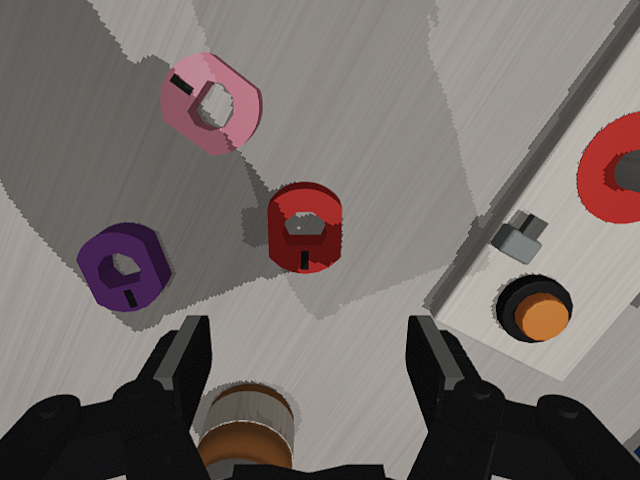

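Call:
send_rows:
  plan:
    - [[0,0.15,0],[0.02,0.8,-0.02],70]
    - [[0,0.15,0],[0.02,1.6,-0.02],70]
    - [[0,0.15,0],[0.02,2.2,-0.02],70]
    - [[0,0.15,0],[0.02,2.67,-0.02],70]
    - [[0,0.15,0],[0.02,2.67,-0.02],60]

```text
clock: 44.75
tcp_pos: [0.4503, -0.2592, 0.0017]
tcp_rot: [[0.475, -0.002, 0.88], [-0.88, 0.002, 0.475], [-0.003, -1.0, -0.001]]
wrist_force: [-1.0, -0.7, 0.2]
opening: 0.0606
```

Call:
send_rows:
  plan:
    - [[0,0,0],[0,0,0],40]
    - [[0,0,0],[0,0,0],40]
    - [[0,0,0],[0,0,0],40]
    - [[0,0,0],[0,0,0],40]
    - [[0,0,0],[0,-0.4,0],40]

```text
clock: 45.38
tcp_pos: [0.4506, -0.2594, 0.0227]
tcp_rot: [[0.475, -0.001, 0.88], [-0.88, 0.001, 0.475], [-0.001, -1.0, -0.001]]
wrist_force: [-0.8, 0.2, -0.3]
opening: 0.0448
```

Call:
send_rows:
  plan:
    - [[0,0,0],[0,-1,0],40]
    - [[0,0,0],[0,-1.5,0],40]
    - [[0,0,0],[0,-1.8,0],40]
    - [[0,0,0],[0,-1.8,0],40]
    - [[0,0,0],[0,-1.8,0],40]

```text
clock: 46.0
tcp_pos: [0.4506, -0.2594, 0.112]
tcp_rot: [[0.475, -0.001, 0.88], [-0.88, 0.001, 0.475], [-0.001, -1.0, -0.001]]
wrist_force: [-0.1, -0.7, 0.0]
opening: 0.0446
```

```bash
python3 -c "
from h import *
s=viewer.snapshot('wrist');cv2.imwrite('pics/w16.png',s['pixels']);np.savez('w16.npz',**s)
held(s,'red','pics/r16.png')
go(([.602,-.1297,.1],217))"
```

```text
red centre [ 0.4511 -0.2585] ang -61.3
held: cam-dir 0.58 jaw 0.95 angle-yc+180 0.3
t 46.05 p [ 0.4505 -0.2594  0.1119] yc 118.4 open 44.6 q6 -1.14
  [[-0.01,-16.44,-0.02],[-0.842,0.236,3.898]]  dist 200mm q6~-2.43
```

View pics/w16.png

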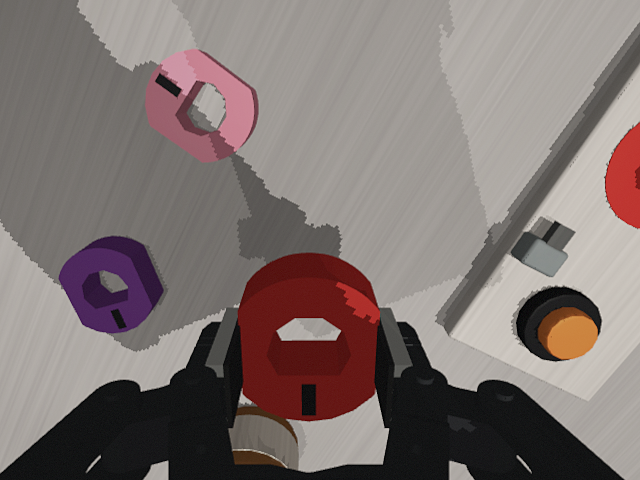

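Call:
send_rows:
  plan:
    - [[0,-1.7,0],[-0.1,-0.1,0.4],40]
    - [[0,-3.4,0],[-0.2,-0.1,1],40]
    - [[0,-5.1,0],[-0.4,-0.1,1.8],40]
    - [[0,-6.8,0],[-0.6,0,2.7],40]
    - [[0,-8.5,0],[-0.8,0.1,3.6],40]

```text
clock: 46.68
tcp_pos: [0.591, -0.1378, 0.1066]
tcp_rot: [[0.984, -0.002, 0.179], [-0.179, 0.0, 0.984], [-0.002, -1.0, 0.0]]
wrist_force: [-1.1, 0.3, -1.0]
opening: 0.0452
```

```bash
python3 -c "
from h import *
go(([.602,-.1297,.105],216))"
```

```text
t 46.67 p [ 0.591  -0.1378  0.1066] yc 169.7 open 45.2 q6 -1.73
  [[-0.01,-7.72,-0.01],[0.188,0.031,0.199]]  dist 14mm q6~-2.41
```

Call:
send_rows:
  plan:
    - [[0,-1.7,0],[0.1,0,0.1],40]
    - [[0,-3.4,0],[0.19,0,0.2],40]
    - [[0,-5.1,0],[0.19,0,0.2],40]
    - [[0,-6.8,0],[0.19,0,0.2],40]
    - [[0,-7.7,0],[0.19,0,0.2],40]

```text
clock: 47.3
tcp_pos: [0.6011, -0.1307, 0.1065]
tcp_rot: [[0.811, -0.002, -0.585], [0.585, 0.001, 0.811], [-0.001, -1.0, 0.002]]
wrist_force: [-0.6, -0.5, -0.6]
opening: 0.0446
```

Call:
send_rows:
  plan:
    - [[0,0,0],[0,0,0],40]
    - [[0,0,0],[0,0,0],40]
    - [[0,0,0],[0,0,0],40]
    - [[0,0,0],[0,0,0],40]
    - [[0,0,0],[0,0,0],40]

```text
clock: 47.92
tcp_pos: [0.6014, -0.1308, 0.1079]
tcp_rot: [[0.813, 0.0, -0.582], [0.582, -0.0, 0.813], [-0.0, -1.0, -0.0]]
wrist_force: [-0.7, -0.6, 0.1]
opening: 0.0448
```

```bash
python3 -c "
from h import *
s=viewer.snapshot('wrist');cv2.imwrite('pics/w17.png',s['pixels'])
go(([.602,-.1297,.055],216))"
```

```text
t 47.98 p [ 0.6015 -0.1308  0.108 ] yc -144.4 open 45.0 q6 -2.51
  [[0.00,-0.07,0.00],[0.022,1.059,0.012]]  dist 53mm q6~-2.41
```

View pics/w17.png

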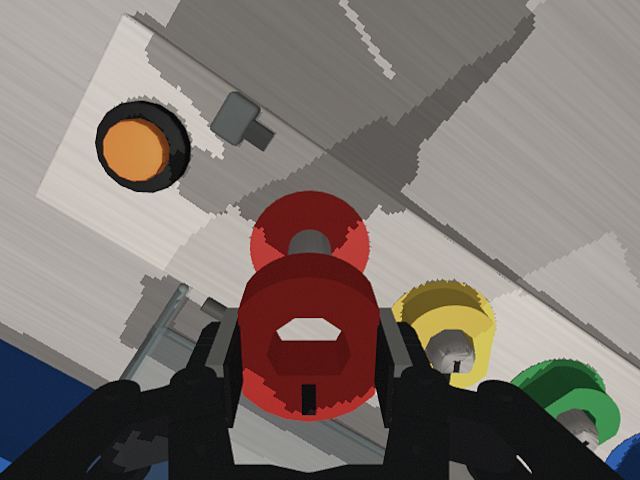

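Call:
send_rows:
  plan:
    - [[0,0,0],[0.02,0.4,0.01],40]
    - [[0,0,0],[0.02,0.7,0.01],40]
    - [[0,0,0],[0.02,0.95,0.01],40]
    - [[0,0,0],[0.02,1.1,0.01],40]
    - [[0,0,0],[0.02,1.2,0.01],40]

```text
clock: 48.6
tcp_pos: [0.602, -0.1299, 0.0476]
tcp_rot: [[0.813, -0.0, -0.582], [0.582, -0.0, 0.813], [-0.0, -1.0, 0.0]]
wrist_force: [-0.9, 0.2, -0.5]
opening: 0.0447
```

Call:
send_rows:
  plan:
    - [[0,0,0],[0,0.05,0],40]
    - [[0,0,0],[0,0.1,0],40]
    - [[0,0,0],[0,0.15,0],40]
    - [[0,0,0],[0,0.2,0],40]
    - [[0,0,0],[0,0.2,0],40]

```text
clock: 49.22
tcp_pos: [0.6019, -0.1298, 0.0378]
tcp_rot: [[0.813, -0.0, -0.582], [0.582, -0.0, 0.813], [-0.0, -1.0, 0.0]]
wrist_force: [-0.1, -0.1, -1.5]
opening: 0.045
```

Call:
send_rows:
  plan:
    - [[0,0,0],[0,0.06,0],40]
    - [[0,0,0],[0,0.14,0],40]
    - [[0,0,0],[0,0.21,0],40]
    - [[0,0,0],[0,0.27,0],40]
    - [[0,0,0],[0,0.28,0],40]

```text
clock: 49.85
tcp_pos: [0.6019, -0.1298, 0.0238]
tcp_rot: [[0.813, -0.0, -0.582], [0.582, -0.0, 0.813], [-0.0, -1.0, 0.0]]
wrist_force: [-1.2, 0.4, 2.4]
opening: 0.0448
```

Call:
send_rows:
  plan:
    - [[0,0,0],[0,0,0],60]
    - [[0,0,0],[0,0,0],60]
    - [[0,0,0],[0,-0.5,0],60]
    - [[0,0,0],[0,-1.2,0],60]
    - [[0,0,0],[0,-2,0],65]

```text
clock: 50.48
tcp_pos: [0.6017, -0.1298, 0.1247]
tcp_rot: [[0.813, -0.001, -0.582], [0.582, 0.0, 0.813], [-0.001, -1.0, 0.001]]
wrist_force: [0.4, -0.1, 0.8]
opening: 0.0649
```

```bash
python3 -c "
from h import *
go(([.57,-.06,.25],180))"
```

```text
t 50.48 p [ 0.6017 -0.1298  0.1247] yc -144.4 open 64.9 q6 -2.51
  [[-0.00,5.93,-0.01],[0.295,-2.506,1.505]]  dist 147mm q6~-1.68
```

Call:
send_rows:
  plan:
    - [[0,1.2,0],[0.4,-0.8,0.4],65]
    - [[0,2.4,0],[0.8,-1.6,0.8],65]
    - [[0,3.6,0],[1.3,-2.3,1.2],65]
    - [[0,4.8,0],[1.7,-2.5,1.6],65]
    - [[0,5.93,0],[2.1,-2.5,2],65]

```text
clock: 51.1
tcp_pos: [0.6295, 0.0136, 0.2503]
tcp_rot: [[1.0, 0.002, 0.004], [-0.004, -0.0, 1.0], [0.002, -1.0, -0.0]]
wrist_force: [-0.0, -0.9, -0.0]
opening: 0.065
```

Call:
send_rows:
  plan:
    - [[0,0,0],[0,0,0],65]
    - [[0,0,0],[0,0,0],65]
    - [[0,0,0],[0,0,0],65]
    - [[0,0,0],[0,0,0],65]
    - [[0,0,0],[0,0,0],65]

```text
clock: 51.72
tcp_pos: [0.6291, 0.0122, 0.2489]
tcp_rot: [[1.0, -0.0, 0.0], [-0.0, -0.0, 1.0], [-0.0, -1.0, -0.0]]
wrist_force: [-0.2, -0.2, 0.4]
opening: 0.065
```

```bash
python3 -c "
from h import *
s=viewer.snapshot('wrist');cv2.imwrite('pics/w18.png',s['pixels'])
for c in SEAT: home(s,c);fitcol(s,SEAT[c],c,SANG[c],z=.042)
s=viewer.snapshot('scene');cv2.imwrite('pics/s18.png',s['pixels'])
s=viewer.snapshot('top');C=cloud(s);cv2.imwrite('pics/t18.png',s['pixels'])
go()"
```

```text
blue face z [0.0414 0.0427 0.0437] 2804
blue centre [0.5989 0.158 ] ang 21.0
green face z [0.0417 0.0427 0.0437] 2592
green centre [0.5986 0.0615] ang -11.5
yellow face z [0.0414 0.0426 0.0436] 2767
yellow centre [ 0.6011 -0.0342] ang 34.7
red face z [0.0379 0.0426 0.0437] 2991
red centre [ 0.6035 -0.1291] ang 36.0
t 51.88 p [0.6291 0.0125 0.2489] yc -180.0 open 64.6 q6 -1.66
```

View pics/w18.png

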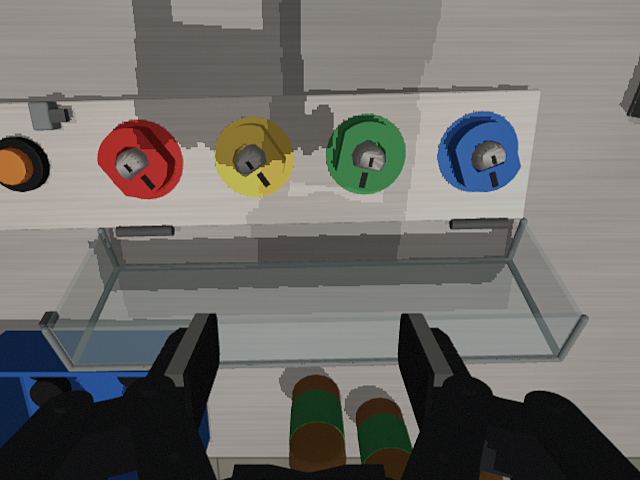

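View pics/s18.png

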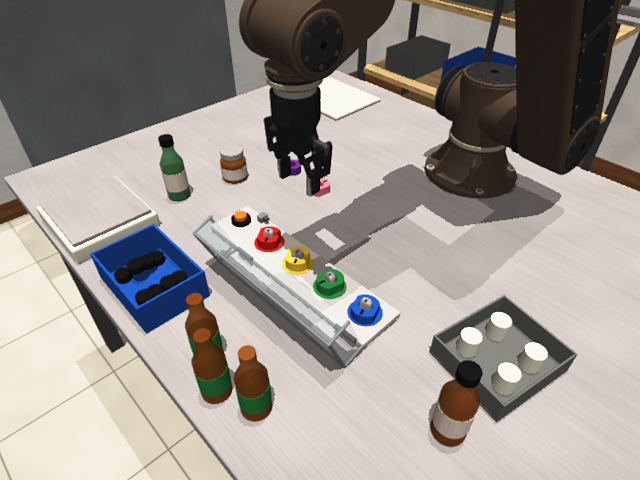

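All four collars are seated with their marks in line, all four caps are in the tub, the guard is open, and the bottles and jar haven't moved. The robot is clear of everything, so I'm handing in.

```bash
python3 -c "
from h import *
hand_in();print(sensors.observe()['clock'])"
```

```text
the job is handed in; nothing more can be done
the job is handed in; nothing more can be done
```

The filler is set up, and I handed the job in at about 52 s of the 208 s allowed. `hand_in()` reports no verdict, so what follows rests on my own last checks.

- **Guard:** I pressed the orange button and the guard sprang open. It was still open in the last pictures.
- **Caps:** All four white caps are standing in the grey tub.
- **Collars:** Blue, green, yellow and red are each on the spindle of their own colour. The top faces measured 0.0426–0.0427 m, which means they are down on the deck. The collar marks are within about 1° of the spindles', measured by the wrist camera. None was knocked aside and nothing slipped from the grip.
- **Bystanders:** In the last scene picture the bottles and jar stand where they were, and the gripper was clear of everything.

**What disagreed:**
- The top and wrist cameras differed by about 3 mm in x. I worked from the wrist camera and corrected its estimate by about 1.5–2 mm using contact force and what I learned seating each collar.
- The blue collar, which went on first, met about 11 N sideways and 24 N of upward push as it reached the deck. In the final check its centre measured about 1.7 mm from my ring estimate, inside the 5 mm limit. The other three went on with 5 N or less sideways.

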